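# Load a drying tin with feed cubes

## Robot

A 7-joint arm with a two-finger parallel gripper is mounted at the origin on the work surface. World frame = base frame: x ahead of the robot, y to its left, z up, the work surface at z = 0. Lengths are in mm, angles in rad, forces in N, time in s.
With the tool pointing down it reaches from about 400 to 875 mm from the base axis. Payload 4.4 kg.
Tool frame: the origin (TCP) lies at the very end of the fingers, on their centre line; the grasp point (between the pads) lies 19 mm behind it; z points along the fingers, y is the direction in which the jaws open and shut (so a half turn about z gives the same grasp; the last joint's range is limited). The gripper opens to 85 mm and grips with 20 to 120 N. Pads are 22 mm wide; open, the fingers measure 114 mm over their backs; the gripper's body (76 mm by 85 mm) begins 54 mm behind the grasp point. The pads swing forward as they close: fully open they stand 13 mm farther back than shut.
Start: joints at [-1.337, 0.628, 0.038, 1.517, -0.027, 0.996, -0.02], TCP at [191.94, 621.029, 231.313] pointing down, gripper open.
Joint ranges: [-3.06, 3.06], [-0.37, 2.12], [-1.25, 1.32], [0.18, 2.47], [-1.1, 4.24], [0.23, 1.98], [-2.94, 2.94]. Speed limits (rad/s): [2.57, 2.57, 3.14, 3.14, 3.14, 3.14, 3.14].

## Interface

Orientations are given as [roll, pitch, yaw] about the fixed x, y, z axes, in that order (R = Rz(yaw) Ry(pitch) Rx(roll)).
In Python, from cell import ctrl, eyes gives the robot as it stands.
- The arm moves only by the tool move_arm, never from a script. Its argument "increments" is a list of rows, each a list of 6 numbers: the shift along the tool's x, y, z in cm, then the turn, a rotation vector about the tool's x, y, z in degrees. In form: [[x, y, z, wx, wy, wz], ...]. A call has 1 to 20 rows; each row is the pose to reach, as a shift and turn from the pose commanded when the call began, along the tool's axes at that moment; what a row does not reach only later rows make up. A row lasts 1/10 s, in which the tool goes at most 50 mm and 8.59 degrees, less where a joint would pass 70% of its speed; a pose out of reach is approached as far as the arm can. A call with a gripper value outside its range is refused whole. "grip" is the opening, from -1 (shut) to 1 (fully open), set as the call begins (left out, the last holds). The fingers move at their own pace and stop on an object; the grip force is fixed at half the most. Time passes only in rows, so rows that repeat a pose let the fingers close. It gives the time, the measured TCP pose, the force and the opening at its end, in the units of the state.
- ctrl.read_state(): the state, without advancing time (a new reading comes with each control period).
- eyes.get_image(name): name is "scene" or "top" or "wrist"; returns the picture (480x640x3 uint8, red, green, blue); there is no depth.
- eyes.calibration(name): a dict with "fx", "fy", "cx", "cy" (pixels), "pose" (4x4, takes a point from camera to world coordinates); the wrist camera has in their place "tool_from_camera" (4x4, takes a point from camera to tool coordinates, whose origin is the TCP and whose axes are the flange's). Camera axes: x right, y up, looking along -z (the intrinsics and any distortion apply to the point x, -y, -z); pixel columns grow to the right and rows downward; lengths in mm; the calibration is good to about 2 mm. A picture is of the moment at which its call begins: read the wrist's pose just before it. calibration takes no time and is no camera call.
- ctrl.finish_job(): hands the job in, once; it reports no verdict.
The state is a dict: "clock": time; "qpos": joint angles; "qd": joint speeds; "tau": joint torques, N m; "eef_pos": TCP position; "tool_rot": TCP orientation; "force": force on the tool from outside, world axes, zero at the start; "torque": the same for the moment, N m; "width": finger opening in mm.
Only numpy, scipy, OpenCV 4.12 (cv2) and the standard library are available. Lean on these libraries where they do the work, as an engineer would, in place of code of your own. Each camera call takes 0.05 s, during which the arm holds its last target. There are 200 camera calls.

## Task

Get the feed sample ready for the drying oven: turn the washed tin, which is draining upside down, mouth up and stand it in the middle of the flat work mat, then pick the sample tray up by its handle and tip its feed cubes into the tin, adding by hand any that miss. Once all are in, press them down level with the tamper so that none stands above the rim, and put the lid squarely on the tin. Leave the empty tray flat and the tamper upright on its foot on the bench, and leave the other lab ware where it is.

Things in the scene. Friction and masses are not known exactly. Their poses are not given: they have to be found in the camera images.
- tin: The drying tin: open rectangular aluminium tin, outside 110 x 64 x 58 mm, walls 2.5 mm, floor 3 mm, inside 105 x 59 mm, 55 mm deep, 0.18 to 0.29 kg. Origin: centre of the outside of its floor; x along the 110 mm, y along the 64 mm, z from floor to mouth, so z points down while it drains mouth down and up when it is mouth up.
- drain_mat: Fixed ribbed black rubber draining mat, 160 (x) x 140 mm, 4 mm thick, on which the tin drains upside down. Origin: centre of its underside, on the bench; z up.
- work_mat: Fixed plain grey non-slip work mat, 240 (x) x 200 mm, 3 mm thick. Origin: centre of its underside, on the bench; z up. The tin is to stand near its middle, any way round.
- tray: Steel sample tray, black handle, 0.16 to 0.25 kg: flat pan, inside 100 long x 72 mm wide, outside 77 mm wide, floor 3 mm, walls 31 mm high at both sides and the handle end, open at the other end (the lip). Origin: underside below the middle of the pan; x from handle to lip, z up. Handle: straight bar 18 mm wide (y), 18 mm high (z 21 to 39), x = -52 to -147 mm. Cubes slide off at 20 to 26 degrees of tilt.
- tray_lip (a point): Middle of the tray's open edge (lip), at the top of its 3 mm floor, 50 mm in x from the tray's origin.
- tamper: Tamper, 0.40 kg, standing on its foot: flat steel foot 70 (x) x 46 (y) x 12 mm with an upright wooden handle of rectangular section 26 (x) x 20 (y) mm up to 130 mm. Origin: centre of the foot's underside; z up the handle.
- lid: The tin's lid, aluminium, 0.13 kg: plate 122 x 76 mm with a skirt 5 mm deep turned down all round (inside 117 x 71 mm, so 3.5 mm of play around the tin), and an upright black grip 56 (x) x 14 (y) mm that rises from 7.5 to 47.5 mm. Origin: centre, level with the skirt's lower edge; x along the 122 mm, z up. Seated, its origin lies 53 mm above the tin's.
- reagent: Bystander: amber glass bottle, 60 mm across, 150 mm tall. Origin: centre of its underside.
- beaker: Bystander: glass beaker, 64 mm across, 85 mm tall. Origin: centre of its underside.
- jar: Bystander: white plastic jar, 60 mm across, 70 mm tall. Origin: centre of its underside.
- filters: Bystander: cardboard box of filters, 85 x 85 x 35 mm. Origin: centre of its underside.
- cube1: Pressed-hay feed cube, 25 mm a side, 15 g, brownish green, at first on the sample tray; may be absent (3 to 6 are present). Origin: its middle.
- cube2: Pressed-hay feed cube, 25 mm a side, 15 g, brownish green, at first on the sample tray; may be absent (3 to 6 are present). Origin: its middle.
- cube3: Pressed-hay feed cube, 25 mm a side, 15 g, brownish green, at first on the sample tray; may be absent (3 to 6 are present). Origin: its middle.
- cube4: Pressed-hay feed cube, 25 mm a side, 15 g, brownish green, at first on the sample tray; may be absent (3 to 6 are present). Origin: its middle.
- cube5: Pressed-hay feed cube, 25 mm a side, 15 g, brownish green, at first on the sample tray; may be absent (3 to 6 are present). Origin: its middle.
- cube6: Pressed-hay feed cube, 25 mm a side, 15 g, brownish green, at first on the sample tray; may be absent (3 to 6 are present). Origin: its middle.
There are look-alikes about, which are no part of the job. What is shaped like the tray but blue is not meant.

How it is judged:
By the outcome, as a careful person would: the job done as asked, in the order asked, and still so for the second after the job is handed in, with the robot touching nothing.
Of cube1, cube2, cube3, cube4, cube5, cube6 only 3 to 6 are there at a start; the rules pass over those that are not, and their reading is None.
At some moment in a run one of lid, tamper, cube1, cube2, cube3, cube4, cube5, cube6 may be knocked a few centimetres aside while the robot is not near it.
It also fails if it takes over 210 s, if anything falls off the work surface, if the arm or the gripper's body presses on something with over 40 N, if the wrist force passes 120 N, or if a joint passes its speed limit or range.

## Working session

There is one attempt and no reset: what is moved stays moved. The work goes in short steps, Python scripts to look and compute and a tool call to move; the robot and the scene stay as the last step left them, time stands still between calls to the robot, and variables do not carry over. Pictures are saved under pics/ and viewed, about 12 in all and at most 16, crops included, and the job is handed in when it is done.

Besides the shell and the picture viewer there is one more tool, called after ">>>" as a command line: name --pt "numbers of a row" for each row, then --argument value for the rest. move_arm: Moves the arm, as the interface text tells. Its arguments: {"type":"object","properties":{"increments":{"type":"array","items":{"type":"array","items":{"type":"number"}}},"grip":{"type":"number"}},"required":["increments"]}

```bash
ls; mkdir -p pics; python3 - <<'E'
from cell import ctrl, eyes
import cv2, numpy as np
s=ctrl.read_state(); print({k:np.round(v,3) for k,v in s.items()})
for n in ["scene","top"]:
    im=eyes.get_image(n); cv2.imwrite(f"pics/{n}0.png",im[:,:,::-1])
    c=eyes.calibration(n); print(n,{k:np.round(v,3) for k,v in c.items()})
print({k:np.round(v,3) for k,v in eyes.calibration("wrist").items()})
E
```

```text
pics
{'clock': np.float64(0.0), 'qpos': array([-1.337,  0.629,  0.038,  1.518, -0.027,  0.996, -0.02 ]), 'qd': array([ 0.001, -0.001,  0.001,  0.001,  0.   , -0.   ,  0.002]), 'tau': array([-0.0000e+00, -5.6340e+01,  1.2260e+00, -1.9344e+01,  1.1000e-02,
        1.0000e-02,  0.0000e+00]), 'eef_pos': array([191.753, 620.414, 230.373]), 'tool_rot': array([-3.14 ,  0.   ,  2.842]), 'force': array([-1.248, -0.546,  0.233]), 'torque': array([ 0.029, -0.004, -0.008]), 'width': np.float64(85.174)}
scene {'fx': np.float64(513.864), 'fy': np.float64(513.864), 'cx': np.float64(310.19), 'cy': np.float64(238.068), 'pose': array([[ 8.100000e-02, -5.750000e-01,  8.140000e-01,  1.223944e+03],
       [ 9.970000e-01,  6.200000e-02, -5.500000e-02, -8.686500e+01],
       [-1.900000e-02,  8.160000e-01,  5.780000e-01,  6.263850e+02],
       [ 0.000000e+00,  0.000000e+00,  0.000000e+00,  1.000000e+00]])}
top {'fx': np.float64(456.114), 'fy': np.float64(456.114), 'cx': np.float64(315.425), 'cy': np.float64(241.771), 'pose': array([[-2.600000e-02,  9.930000e-01, -1.180000e-01,  3.525830e+02],
       [-1.000000e+00, -2.600000e-02, -5.000000e-03, -5.532800e+01],
       [-8.000000e-03,  1.180000e-01,  9.930000e-01,  1.032589e+03],
       [ 0.000000e+00,  0.000000e+00,  0.000000e+00,  1.000000e+00]])}
{'fx': np.float64(342.123), 'fy': np.float64(342.123), 'cx': np.float64(316.651), 'cy': np.float64(237.139), 'tool_from_camera': array([[ 0.00000e+00,  9.53000e-01,  3.02000e-01,  7.68230e+01],
       [ 1.00000e+00, -0.00000e+00, -1.00000e-03,  7.30000e-02],
       [-1.00000e-03,  3.02000e-01, -9.53000e-01, -1.42553e+02],
       [ 0.00000e+00,  0.00000e+00,  0.00000e+00,  1.00000e+00]])}
```

View pics/top0.png

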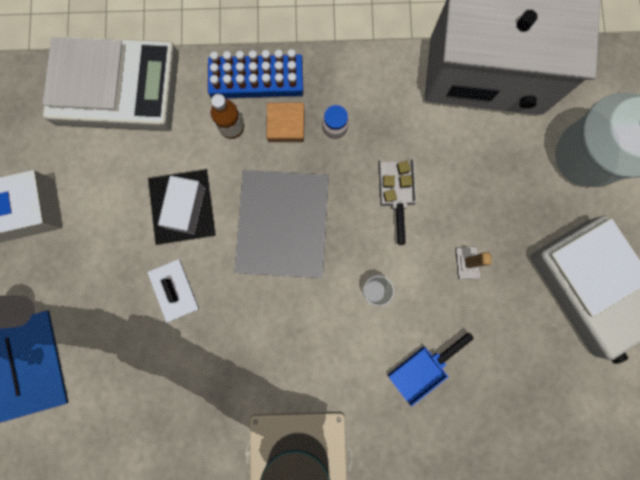

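View pics/scene0.png

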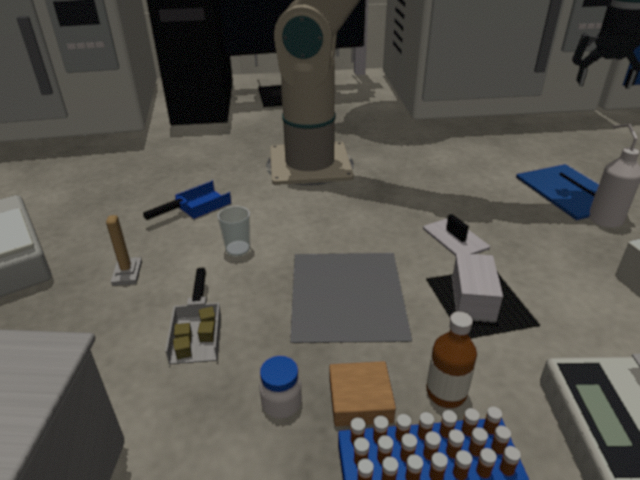

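Top view: upside-down tin at px (181,205) on black mat (181,207), grey work mat (283,223), tray (397,183) with 4 cubes and handle down to (401,242), tamper foot (468,263), lid (173,290), beaker (377,290), jar (336,120), filters (285,120), reagent (228,118), blue look-alike tray (420,375).

```bash
cat > h.py <<'E'
import numpy as np, cv2
from scipy.spatial.transform import Rotation as R
from cell import ctrl, eyes
def tool(s=None):
    s=s or ctrl.read_state(); T=np.eye(4); T[:3,:3]=R.from_euler('xyz',s['tool_rot']).as_matrix(); T[:3,3]=s['eef_pos']; return T
def cam(n):
    c=eyes.calibration(n); P=c['pose'] if 'pose' in c else tool()@c['tool_from_camera']; return c,np.array(P)
def cast(c,P,uv,z):
    uv=np.atleast_2d(uv).astype(float)
    d=np.c_[(uv[:,0]-c['cx'])/c['fx'],-(uv[:,1]-c['cy'])/c['fy'],-np.ones(len(uv))]@P[:3,:3].T
    o=P[:3,3]; return o+d*((z-o[2])/d[:,2])[:,None]
def proj(c,P,X):
    X=np.atleast_2d(X); q=(X-P[:3,3])@P[:3,:3]
    return np.c_[c['cx']+c['fx']*q[:,0]/-q[:,2], c['cy']-c['fy']*q[:,1]/-q[:,2]]
def snap(n,f=None):
    c,P=cam(n); im=eyes.get_image(n)[:,:,::-1].copy()
    if f: cv2.imwrite(f'pics/{f}.png',im)
    return im,c,P
def blobs(im,lo,hi,amin=60,box=None):
    m=cv2.inRange(cv2.cvtColor(im,cv2.COLOR_BGR2HSV),np.array(lo),np.array(hi))
    if box: k=np.zeros_like(m); x0,y0,x1,y1=box; k[y0:y1,x0:x1]=1; m*=k
    return [q for q in cv2.findContours(m,cv2.RETR_EXTERNAL,cv2.CHAIN_APPROX_NONE)[0] if cv2.contourArea(q)>amin]
def rect(c,P,cnt,z):
    X=cast(c,P,cnt[:,0,:],z)[:,:2].astype(np.float32); (cx,cy),(w,h),a=cv2.minAreaRect(X)
    if w<h: w,h,a=h,w,a+90
    return np.round([cx,cy,w,h,(a+90)%180-90],1)   # long-axis angle deg
def goal(p,rpy_deg,s=None):
    "shift cm and rotvec deg in tool axes from the present pose"
    T=tool(s); G=R.from_euler('xyz',rpy_deg,degrees=True).as_matrix()
    return np.round(np.r_[T[:3,:3].T@(np.array(p)-T[:3,3])/10, R.from_matrix(T[:3,:3].T@G).as_rotvec(degrees=True)],2)
E
python3 - <<'E'
from h import *
c,P=cam('top'); im=cv2.imread('pics/top0.png')
hsv=cv2.cvtColor(im,cv2.COLOR_BGR2HSV)
for n,u in dict(tin=(181,200),lid=(165,280),mat=(283,223),drain=(155,190),bench=(340,350),foot=(464,272),tray=(395,190),cube=(404,181)).items(): print(n,hsv[u[1],u[0]])
for nm,lo,hi,box,z in [('tin',(0,0,150),(180,40,255),(145,165,220,245),62),('lid',(0,0,150),(180,40,255),(145,255,205,325),7),('mat',(0,0,60),(180,25,125),(225,160,335,285),3),('drain',(0,0,0),(180,255,50),(140,160,225,250),4),('tray',(0,0,150),(180,40,255),(370,150,425,215),3),('handle',(0,0,0),(180,255,50),(385,195,415,255),39),('foot',(0,0,140),(180,40,255),(450,235,500,290),12),('cubes',(15,90,40),(40,255,255),(375,155,420,210),28),('jar',(100,120,50),(125,255,255),(320,95,355,135),70),('filters',(5,90,100),(25,255,255),(260,95,310,145),35)]:
    for q in blobs(im,lo,hi,40,box): print(nm,rect(c,P,q,z))
print('tamper handle top',cast(c,P,[(487,258)],130),'beaker',cast(c,P,[(377,292)],0),'reag base',cast(c,P,[(231,123)],30))
E
```

```text
tin [110  15 209]
lid [100  24  32]
mat [ 30   2 127]
drain [30 66 27]
bench [ 20  36 158]
foot [ 18  14 176]
tray [ 18  24 162]
cube [ 24 122 128]
tin [561.  245.3 109.6  63.6 -13.1]
tin [558.  238.  178.7 162.6  -0. ]
lid [3.548e+02 2.137e+02 6.200e+01 2.250e+01 2.000e-01]
lid [375.8 270.8 153.9 135.5  -1.5]
mat [569.3  21.5 201.1 142.3  86. ]
drain [565.  256.5 153.5 134.3   7.4]
tray [ 569.7 -201.7   70.2   48.    -2.3]
tray [ 608.9 -253.2  150.9  104.7   -1.6]
handle [ 5.063e+02 -2.369e+02  8.690e+01  1.550e+01 -1.000e-01]
foot [ 419.1 -404.5  124.3  109.8   -3.5]
cubes [ 571.6 -218.8   22.9   20.8  -72.9]
cubes [ 604.2 -256.2   25.    23.    88.4]
cubes [ 605.2 -218.    23.2   20.2   -2.5]
cubes [ 636.6 -253.1   25.6   25.1  -77.2]
jar [ 742.8 -100.3   52.6   48.3   -1.9]
filters [752.2  12.8  85.2  84.1  -1.6]
tamper handle top [[ 418.46655405 -389.02973023  130.        ]] beaker [[ 357.9163696 -185.3237921    0.       ]] reag base [[750.38717493 136.04953293  30.        ]]
```

```bash
python3 - <<'E'
from h import *
c,P=cam('top')
print(goal((561,245,220),(180,0,167)))
print('mat corners',cast(c,P,[(242,170),(329,173),(325,277),(236,274)],3).round(), 'foot corners',cast(c,P,[(457,247),(481,249),(483,278),(459,279)],12).round(),'lid',cast(c,P,[(149,271),(182,260),(198,308),(164,321)],7).round(),'tray', cast(c,P,[(379,161),(413,161),(415,205),(381,206)],31).round())
import json; s=ctrl.read_state(); open('fk.jsonl','a').write(json.dumps([list(s['qpos']),tool(s).tolist()])+'\n')
E
```

```text
[-46.36 -24.97   1.09  -0.1   -0.    -4.18]
mat corners [[647. 116.   3.]
 [634. -85.   3.]
 [394. -69.   3.]
 [406. 131.   3.]] foot corners [[ 454. -367.   12.]
 [ 448. -421.   12.]
 [ 383. -421.   12.]
 [ 382. -367.   12.]] lid [[418. 327.   7.]
 [441. 252.   7.]
 [333. 216.   7.]
 [306. 291.   7.]] tray [[ 651. -198.   31.]
 [ 649. -275.   31.]
 [ 548. -274.   31.]
 [ 548. -198.   31.]]
```

>>> move_arm --pt "-15 -8 0 0 0 0" --pt "-46.4 -25 1.1 0 0 -4.2" --pt "-46.4 -25 1.1 0 0 -4.2" --pt "-46.4 -25 1.1 0 0 -4.2" --pt "-46.4 -25 1.1 0 0 -4.2" --pt "-46.4 -25 1.1 0 0 -4.2" --pt "-46.4 -25 1.1 0 0 -4.2" --pt "-46.4 -25 1.1 0 0 -4.2" --pt "-46.4 -25 1.1 0 0 -4.2" --pt "-46.4 -25 1.1 0 0 -4.2" --pt "-46.4 -25 1.1 0 0 -4.2" --pt "-46.4 -25 1.1 0 0 -4.2" --pt "-46.4 -25 1.1 0 0 -4.2" --pt "-46.4 -25 1.1 0 0 -4.2" --pt "-46.4 -25 1.1 0 0 -4.2" --pt "-46.4 -25 1.1 0 0 -4.2" --grip 1

```text
clock: 1.7
eef_pos: [560.6, 246.5, 220.4]
tool_rot: [3.141, -0.0, 2.917]
force: [0.4, 0.0, 0.5]
width: 85.4
```

```bash
cat >> h.py <<'E'
def log():
    import json; s=ctrl.read_state(); open('fk.jsonl','a').write(json.dumps([list(s['qpos']),tool(s).tolist()])+'\n'); return s
E
python3 - <<'E'
from h import *
s=log(); print(s['clock'],s['qpos'].round(3),s['eef_pos'],np.degrees(s['tool_rot']),s['width'])
im,c,P=snap('wrist','w1')
for q in blobs(im,(0,0,150),(180,45,255),2000): print(rect(c,P,q,62),rect(c,P,q,4),cv2.boundingRect(q))
E
```

```text
1.7 [-0.473  0.584  0.022  1.641 -0.016  0.917  0.901] [560.57208996 246.51937632 220.41177062] [ 1.79976859e+02 -1.85148826e-02  1.67159367e+02] 85.36271078463453
[774.1 471.6 144.3  43.6  84.7] [829.6 511.7 172.1  52.   84.7] (502, 340, 138, 39)
[634.   -4.8 292.2 179.5 -28.4] [662.6 -56.5 348.5 214.1 -28.4] (0, 176, 190, 254)
[564.3 245.8 109.7  63.9 -12.9] [579.4 242.4 130.9  76.2 -12.9] (280, 160, 74, 118)
[615.2 341.1 446.3 404.   77.2] [640.1 356.1 532.3 481.8  77.2] (168, 0, 472, 423)
[380.2  64.5  96.7  73.4  85.1] [359.8  26.2 115.3  87.5  85.1] (0, 0, 114, 109)
```

View pics/w1.png

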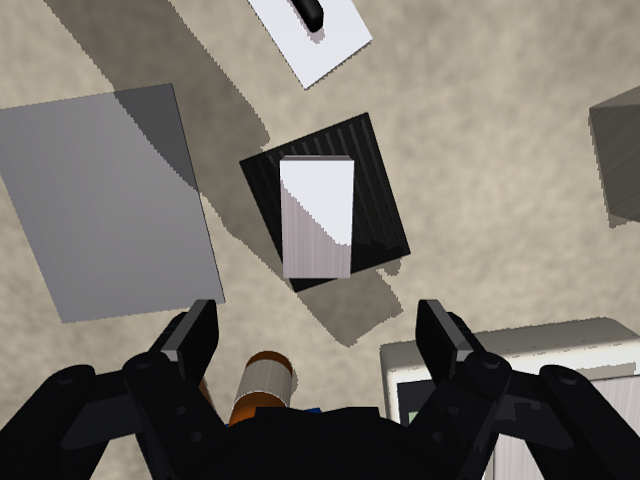

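Wrist view: tin floor at cols 280–354, rows 158–277, well lined up between the fingers. Descend and grasp off-centre toward the tool +x end.

>>> move_arm --pt "1.8 0 5 0 0 0" --pt "1.8 0 10 0 0 0" --pt "1.8 0 13 0 0 0" --pt "1.8 0 16 0 0 0" --pt "1.8 0 18 0 0 0" --pt "1.8 0 19.5 0 0 0" --pt "1.8 0 20.4 0 0 0" --pt "1.8 0 20.4 0 0 0" --pt "1.8 0 20.4 0 0 0"

```text
clock: 2.65
eef_pos: [544.4, 249.5, 17.0]
tool_rot: [3.141, 0.001, 2.915]
force: [0.1, -0.8, 0.8]
width: 85.5
```

>>> move_arm --pt "0 0 0 0 0 0" --pt "0 0 0 0 0 0" --pt "0 0 0 0 0 0" --pt "0 0 0 0 0 0" --pt "0 0 0 0 0 0" --pt "0 0 0 0 0 0" --pt "0 0 0 0 0 0" --pt "0 0 -2 0 0 0" --pt "0 0 -5 0 0 0" --pt "0 0 -10 0 0 0" --pt "0 0 -15 0 0 0" --pt "0 0 -20 0 0 0" --pt "0 0 -20 0 0 0" --grip -1

```text
clock: 3.95
eef_pos: [548.0, 251.0, 223.7]
tool_rot: [3.132, 0.011, 2.915]
force: [1.0, 0.4, -2.4]
width: 63.6
```

```bash
python3 - <<'E'
from h import *
s=log(); print(s['clock'],s['qpos'].round(3),s['eef_pos'],np.degrees(s['tool_rot']),s['width'],s['force'])
print(goal((540,20,260),(180,0,92)))
E
```

```text
3.95 [-0.491  0.56   0.023  1.678 -0.016  0.889  0.882] [548.03483474 251.01893473 223.7418586 ] [179.47892845   0.62850107 166.99948923] 63.59968286097443 [ 1.00439666  0.39043978 -2.42684972]
[ -4.45 -22.66  -3.78   0.86   0.2   75.  ]
```

>>> move_arm --pt "0 -3 -4 0 0 8" --pt "-1 -6 -4 0 0 16" --pt "-2 -9 -4 0 0 24" --pt "-2.5 -12 -4 0 0 32" --pt "-3 -15 -4 0 0 40" --pt "-3.5 -18 -4 0 0 48" --pt "-4 -20 -4 0 0 56" --pt "-4.4 -22.6 -4 0 0 64" --pt "-4.4 -22.6 -4 0 0 72" --pt "-4.4 -22.6 -4 0 0 75" --pt "-4.4 -22.6 -4 0 0 75"

```text
clock: 5.05
eef_pos: [535.1, 19.0, 255.4]
tool_rot: [-3.14, 0.0, 1.606]
force: [0.8, 0.1, -2.6]
width: 63.3
```

>>> move_arm --pt "0 0 0 0 8 0" --pt "0 0 0 0 16 0" --pt "0 0 0 0 24 0" --pt "0 0 0 0 32 0" --pt "0 0 0 0 40 0" --pt "0 0 0 0 40 0"

```text
clock: 5.65
eef_pos: [535.2, 13.0, 252.5]
tool_rot: [-3.135, -0.696, 1.593]
force: [-0.7, -0.9, -3.6]
width: 63.1
```

```bash
python3 - <<'E'
from h import *
s=log(); print(s['clock'],s['qpos'].round(3),s['eef_pos'],np.degrees(s['tool_rot']),s['width'],s['force'])
print(tool().round(2))
E
```

```text
5.65 [ 0.252  0.606  0.111  1.776 -0.763  1.198  0.826] [535.21911992  13.03469456 252.53425884] [-179.6128206   -39.87897349   91.27054143] 63.11160182163822 [-0.66782508 -0.94025906 -3.62665787]
[[-2.0000e-02  1.0000e+00 -2.0000e-02  5.3522e+02]
 [ 7.7000e-01  3.0000e-02  6.4000e-01  1.3030e+01]
 [ 6.4000e-01 -1.0000e-02 -7.7000e-01  2.5253e+02]
 [ 0.0000e+00  0.0000e+00  0.0000e+00  1.0000e+00]]
```

j5 runs negative here (limit −1.1), so I turn round and tilt the other way, where j5 has room.

>>> move_arm --pt "0 0 0 0 -8 0" --pt "0 0 0 0 -16 0" --pt "0 0 0 0 -24 0" --pt "0 0 0 0 -32 0" --pt "0 0 0 0 -40 0" --pt "0 0 0 0 -40 0"

```text
clock: 6.25
eef_pos: [536.1, 30.3, 257.3]
tool_rot: [3.138, -0.001, 1.625]
force: [0.8, 1.4, -2.8]
width: 63.7
```

>>> move_arm --pt "0 0 0 0 0 -8" --pt "0 0 0 0 0 -16" --pt "0 0 0 0 0 -24" --pt "0 0 0 0 0 -32" --pt "0 0 0 0 0 -40" --pt "0 0 0 0 0 -48" --pt "0 0 0 0 0 -56" --pt "0 0 0 0 0 -64" --pt "0 0 0 0 0 -72" --pt "0 0 0 0 0 -80" --pt "0 0 0 0 0 -88" --pt "0 0 0 0 0 -96" --pt "0 0 0 0 0 -104" --pt "0 0 0 0 0 -112" --pt "0 0 0 0 0 -120" --pt "0 0 0 0 0 -128" --pt "0 0 0 0 0 -136" --pt "0 0 0 0 0 -144" --pt "0 0 0 0 0 -152" --pt "0 0 0 0 0 -155"

```text
clock: 8.25
eef_pos: [535.8, 20.3, 257.0]
tool_rot: [-3.14, 0.001, -1.965]
force: [-0.1, 1.1, -3.4]
width: 63.3
```

>>> move_arm --pt "0 0 0 0 8 0" --pt "0 0 0 0 16 0" --pt "0 0 0 0 24 0" --pt "0 0 0 0 32 0" --pt "0 0 0 0 40 0" --pt "0 0 0 0 48 0" --pt "0 0 0 0 56 0" --pt "0 0 0 0 60 0" --pt "0 0 0 0 60 0"

```text
clock: 9.15
eef_pos: [535.7, 22.6, 253.2]
tool_rot: [3.134, -1.047, -1.959]
force: [-1.0, 1.0, -2.3]
width: 63.3
```

```bash
python3 - <<'E'
from h import *
s=log(); print(s['clock'],s['qpos'].round(3),s['eef_pos'],np.degrees(s['tool_rot']),s['width'],s['force'])
print(tool().round(2))
E
```

```text
9.15 [-0.445  0.895 -0.052  1.414  0.623  1.742  2.054] [535.7084406   22.64331556 253.22547747] [ 179.55367259  -59.9604453  -112.23259987] 63.327819904774806 [-0.95023771  0.98406955 -2.30199195]
[[-1.9000e-01 -9.2000e-01 -3.3000e-01  5.3571e+02]
 [-4.6000e-01  3.8000e-01 -8.0000e-01  2.2640e+01]
 [ 8.7000e-01  0.0000e+00 -5.0000e-01  2.5323e+02]
 [ 0.0000e+00  0.0000e+00  0.0000e+00  1.0000e+00]]
```

>>> move_arm --pt "0 0 0 7 0 -4" --pt "0 0 0 14 0 -8" --pt "0 0 0 21 0 -12" --pt "0 0 0 28 0 -16" --pt "0 0 0 34.6 0 -20" --pt "0 0 0 34.6 0 -20"

```text
clock: 9.75
eef_pos: [533.3, 19.1, 257.7]
tool_rot: [3.139, -1.044, -1.268]
force: [0.0, -0.2, -3.1]
width: 63.6
```

>>> move_arm --pt "0 0 0 0 8 0" --pt "0 0 0 0 16 0" --pt "0 0 0 0 24 0" --pt "0 0 0 0 30 0" --pt "0 0 0 0 30 0" --pt "0 0 0 0 30 0"

```text
clock: 10.35
eef_pos: [536.5, 19.3, 256.2]
tool_rot: [-2.691, -1.567, -1.726]
force: [0.2, 0.1, -1.5]
width: 63.5
```

```bash
python3 - <<'E'
from h import *
s=log(); print(s['clock'],s['qpos'].round(3),s['eef_pos'],np.degrees(s['tool_rot']),s['width'],s['force'])
print(tool().round(2))
im,c,P=snap('scene','s1')
im,c,P=snap('wrist','w2')
E
```

```text
10.35 [-0.747  1.018  0.021  1.903  1.136  1.645  1.777] [536.52736799  19.25247785 256.15990192] [-154.18529923  -89.79702949  -98.89444858] 63.498551586280456 [ 0.2213184  0.1376446 -1.5470609]
[[-0.0000e+00 -9.6000e-01  2.9000e-01  5.3653e+02]
 [-0.0000e+00 -2.9000e-01 -9.6000e-01  1.9250e+01]
 [ 1.0000e+00 -0.0000e+00 -0.0000e+00  2.5616e+02]
 [ 0.0000e+00  0.0000e+00  0.0000e+00  1.0000e+00]]
```

View pics/s1.png

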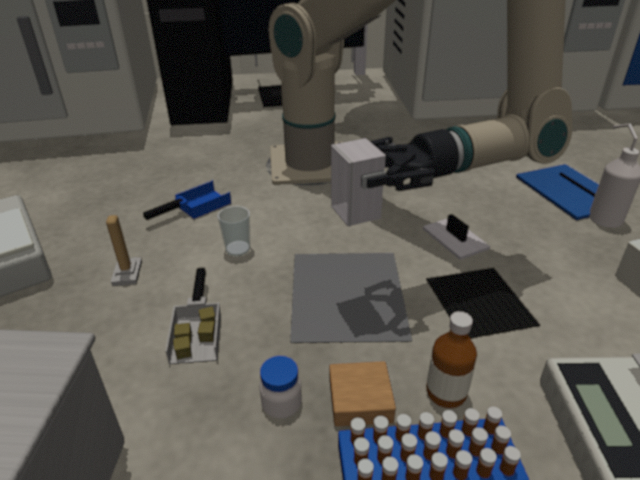

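Scene view: tin held standing on end at px (357,180), mouth toward −y, wrist well clear. Lower it onto the mat.

>>> move_arm --pt "-2 -1.9 0.6 0 0 0" --pt "-5 -3.8 1.2 0 0 0" --pt "-8 -3.8 1.2 0 0 0" --pt "-11 -3.8 1.2 0 0 0" --pt "-14 -3.8 1.2 0 0 0" --pt "-16 -3.8 1.2 0 0 0" --pt "-17 -3.8 1.2 0 0 0" --pt "-17 -3.8 1.2 0 0 0" --pt "-17 -3.8 1.2 0 0 0"

```text
clock: 11.35
eef_pos: [576.4, 18.7, 88.0]
tool_rot: [-1.776, -1.569, -2.641]
force: [0.4, -1.0, -2.5]
width: 63.2
```

```bash
python3 - <<'E'
from h import *
s=log(); print(s['clock'],s['qpos'].round(3),s['eef_pos'],s['width'],s['force'])
print(tool().round(3))
im,c,P=snap('scene','s2')
E
```

```text
11.35 [-0.706  1.335  0.029  1.685  1.167  1.593  1.692] [576.36288357  18.71004122  87.95295509] 63.23303076540108 [ 0.37660465 -1.03763465 -2.50355732]
[[-2.00000e-03 -9.57000e-01  2.92000e-01  5.76363e+02]
 [-1.00000e-03 -2.92000e-01 -9.57000e-01  1.87100e+01]
 [ 1.00000e+00 -2.00000e-03 -0.00000e+00  8.79530e+01]
 [ 0.00000e+00  0.00000e+00  0.00000e+00  1.00000e+00]]
```

View pics/s2.png

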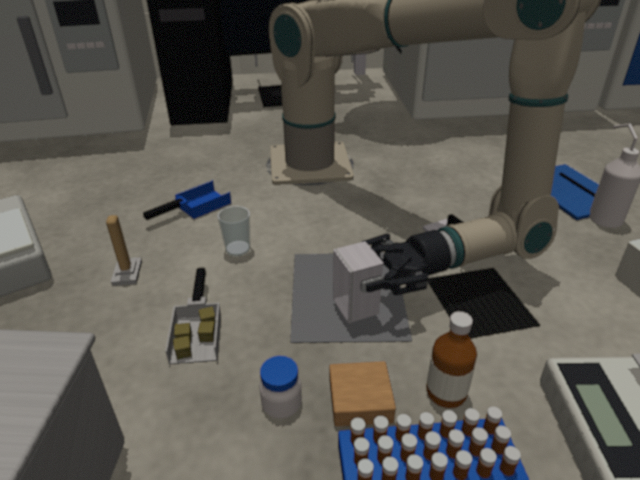

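Knuckle stays clear of the lid. Lower the last centimetre slowly.

>>> move_arm --pt "-0.5 0 0 0 0 0" --pt "-0.8 0 0 0 0 0" --pt "-0.95 0 0 0 0 0" --pt "-1.05 0 0 0 0 0" --pt "-1.1 0 0 0 0 0" --pt "-1.1 0 0 0 0 0"

```text
clock: 12.0
eef_pos: [575.9, 19.0, 78.4]
tool_rot: [-0.231, -1.565, 2.098]
force: [-2.7, 4.3, 7.8]
width: 63.5
```

>>> move_arm --pt "0.05 0 0 0 0 0" --pt "0.05 0 0 0 0 0" --pt "0.05 0 0 0 0 0" --pt "0.05 0 0 0 0 0" --pt "0.05 0 0 0 0 0" --pt "0.05 0 -1 0 0 0" --pt "0.05 0 -3 0 0 0" --pt "0.05 0 -6 0 0 0" --pt "0.05 0 -9 0 0 0" --pt "2 0 -10 0 0 0" --pt "6 0 -10 0 0 0" --pt "10 0 -10 0 0 0" --pt "14 0 -10 0 0 0" --pt "18 0 -10 0 0 0" --pt "18 0 -10 0 0 0" --grip 1

```text
clock: 13.5
eef_pos: [546.8, 116.6, 260.0]
tool_rot: [-1.895, -1.563, -2.519]
force: [0.3, 0.0, -0.4]
width: 85.7
```

```bash
python3 - <<'E'
from h import *
s=log(); print(s['clock'],s['qpos'].round(3),s['eef_pos'],s['width'],s['force'])
print(tool().round(3))
im,c,P=snap('top','t2'); 
h=cv2.cvtColor(im,cv2.COLOR_BGR2HSV)
for q in blobs(im,(0,0,150),(180,45,255),100,(225,160,335,285)): print(rect(c,P,q,113),cv2.boundingRect(q))
im,c,P=snap('wrist','w3')
cv2.imwrite('pics/t2c.png',np.hstack([cv2.imread('pics/t2.png')[130:370,130:450],cv2.resize(im,(320,240))]))
E
```

```text
13.5 [-0.824  1.051 -0.023  1.695  1.073  1.783  1.899] [546.7933601  116.58997863 260.00451328] 85.73585567162075 [ 0.28783411  0.01976287 -0.4236226 ]
[[-6.00000e-03 -9.56000e-01  2.93000e-01  5.46793e+02]
 [-4.00000e-03 -2.93000e-01 -9.56000e-01  1.16590e+02]
 [ 1.00000e+00 -7.00000e-03 -2.00000e-03  2.60005e+02]
 [ 0.00000e+00  0.00000e+00  0.00000e+00  1.00000e+00]]
[446.6  23.5 222.4 136.6  88.5] (225, 217, 110, 68)
[526.7 -82.   70.7  16.4  -1.7] (326, 193, 9, 35)
[569.1  34.7  66.   60.   17.2] (255, 173, 36, 38)
[583.9  56.3 153.7 107.6  89.9] (225, 160, 75, 52)
```

View pics/t2c.png

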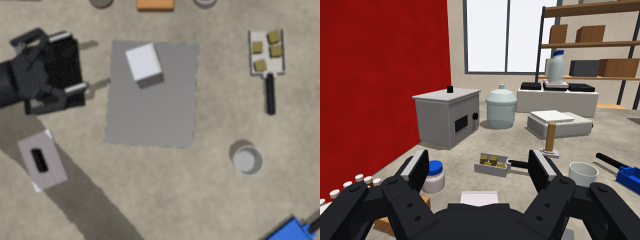

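Tin stands on end at ≈(570,35), mouth facing −y side (top crop px (143,62)). Now go back over the top, using a half-turned grasp to re-orient it first (joint 7 limit).

```bash
cat >> h.py <<'E'
def pose(p,yaw,tilt=0):
    T=np.eye(4); T[:3,:3]=(R.from_euler('z',yaw,degrees=True)*R.from_euler('x',180,degrees=True)*R.from_euler('y',tilt,degrees=True)).as_matrix(); T[:3,3]=p; return T
def inc(A,B):
    return np.round(np.r_[A[:3,:3].T@(B[:3,3]-A[:3,3])/10, R.from_matrix(A[:3,:3].T@B[:3,:3]).as_rotvec(degrees=True)],2).tolist()
def chain(*Ps):
    A=tool()
    for B in Ps: print(inc(A,B)); A=B
E
python3 - <<'E'
from h import *
p=(565,60,270)
chain(pose(p,-105,45),pose(p,-125,0),pose((570.5,34.5,240),107),pose((570.5,34.5,80),107))
E
```

```text
[1.45, -0.14, 5.91, -30.4, -43.61, 12.56]
[0.0, 0.0, 0.0, -7.85, -44.53, 18.96]
[1.77, -1.91, 3.0, 0.0, -0.0, 128.0]
[0.0, -0.0, 16.0, 0.0, 0.0, 0.0]
```

>>> move_arm --pt "1.5 0 2 -10 -14.5 4.2" --pt "1.5 0 5.9 -20 -29 8.4" --pt "1.5 0 5.9 -30.4 -43.6 12.6" --pt "1.5 0 5.9 -30.4 -43.6 12.6" --pt "1.5 0 5.9 -30.4 -43.6 12.6" --pt "1.5 0 5.9 -30.4 -43.6 12.6" --pt "1.5 0 5.9 -30.4 -43.6 12.6" --pt "1.5 0 5.9 -30.4 -43.6 12.6"

```text
clock: 14.4
eef_pos: [564.7, 56.5, 270.4]
tool_rot: [-3.139, -0.788, -1.84]
force: [0.6, 0.3, -0.1]
width: 85.1
```

>>> move_arm --pt "0 0 0 -7.9 -44.5 19" --pt "0 0 0 -7.9 -44.5 19" --pt "0 0 0 -7.9 -44.5 19" --pt "0 0 0 -7.9 -44.5 19" --pt "0 0 0 -7.9 -44.5 19" --pt "0 0 0 -7.9 -44.5 19" --pt "0 0 0 -7.9 -44.5 19" --pt "0 0 0 -7.9 -44.5 19"

```text
clock: 15.2
eef_pos: [563.0, 59.2, 269.1]
tool_rot: [3.141, -0.006, -2.181]
force: [1.0, 0.8, -1.0]
width: 85.2
```

>>> move_arm --pt "1.8 -1.9 3 0 0 128" --pt "1.8 -1.9 3 0 0 128" --pt "1.8 -1.9 3 0 0 128" --pt "1.8 -1.9 3 0 0 128" --pt "1.8 -1.9 3 0 0 128" --pt "1.8 -1.9 3 0 0 128" --pt "1.8 -1.9 3 0 0 128" --pt "1.8 -1.9 3 0 0 128" --pt "1.8 -1.9 3 0 0 128" --pt "1.8 -1.9 3 0 0 128" --pt "1.8 -1.9 3 0 0 128" --pt "1.8 -1.9 3 0 0 128" --pt "1.8 -1.9 3 0 0 128" --pt "1.8 -1.9 3 0 0 128" --pt "1.8 -1.9 3 0 0 128" --pt "1.8 -1.9 3 0 0 128" --pt "1.8 -1.9 3 0 0 128" --pt "1.8 -1.9 3 0 0 128"

```text
clock: 17.0
eef_pos: [568.9, 33.6, 239.8]
tool_rot: [-3.138, 0.003, 1.87]
force: [0.3, 0.2, -0.0]
width: 85.6
```

```bash
python3 - <<'E'
from h import *
s=log(); print(s['clock'],s['qpos'].round(3),s['eef_pos'],np.degrees(s['tool_rot']),s['width'])
im,c,P=snap('wrist','w4')
for q in blobs(im,(0,0,150),(180,45,255),1000): print(rect(c,P,q,113),cv2.boundingRect(q))
chain(pose((570.5,34.5,75),107))
E
```

```text
17.0 [-0.315  0.52   0.313  1.74  -0.19   0.913  0.375] [568.8882942   33.56661863 239.81407714] [-1.79818867e+02  1.72975474e-01  1.07120696e+02] 85.58540921892671
[ 836.3 -146.7   62.4   45.5  -81.1] (482, 434, 52, 46)
[571.5  33.2  64.6  57.1  17.2] (280, 194, 81, 68)
[787.4 140.   39.9  24.1 -56.9] (607, 155, 33, 49)
[505.3 -56.9 407.  248.3  12.4] (0, 144, 429, 283)
[615.7 135.3 561.4 247.3 -16.5] (0, 0, 640, 379)
[0.14, 0.24, 16.5, -0.16, 0.18, 0.04]
```

View pics/w4.png

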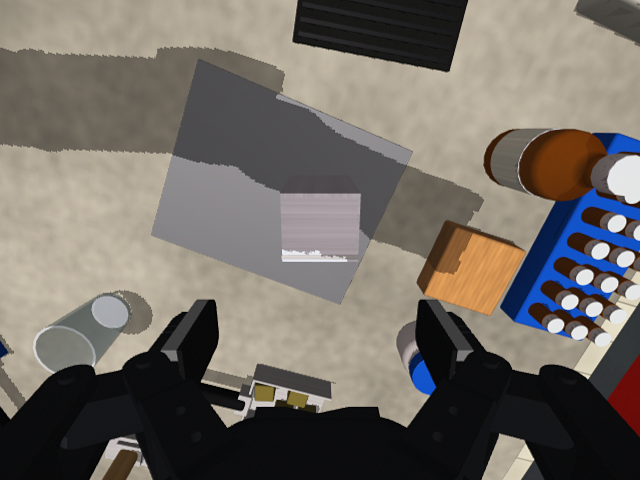

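Tin at (571,33), aligned at 17°, between fingers (px 280–360, 194–260). Grasp, turn −57° (about tool z +57), set down.

>>> move_arm --pt "0.1 0.2 5 0 0 0" --pt "0.1 0.2 9 0 0 0" --pt "0.1 0.2 12 0 0 0" --pt "0.1 0.2 14.5 0 0 0" --pt "0.1 0.2 16 0 0 0" --pt "0.1 0.2 16.5 0 0 0" --pt "0.1 0.2 16.5 0 0 0"

```text
clock: 17.75
eef_pos: [570.2, 33.0, 74.9]
tool_rot: [-3.139, 0.003, 1.865]
force: [-0.2, 0.3, 0.3]
width: 85.4
```

>>> move_arm --pt "0 0 0 0 0 0" --pt "0 0 0 0 0 0" --pt "0 0 0 0 0 0" --pt "0 0 0 0 0 0" --pt "0 0 0 0 0 0" --pt "0 0 0 0 0 0" --pt "0 0 -1 0 0 0" --pt "0 0 -2 0 0 0" --pt "0 0 -2 0 0 8" --pt "0 0 -2 0 0 16" --pt "0 0 -2 0 0 24" --pt "0 0 -2 0 0 32" --pt "0 0 -2 0 0 40" --pt "0 0 -2 0 0 48" --pt "0 0 -2 0 0 56" --pt "0 0 -2 0 0 57" --pt "0 0 -1 0 0 57" --pt "0 0 -0.3 0 0 57" --pt "0 0 0 0 0 57" --grip -1

```text
clock: 19.65
eef_pos: [570.1, 33.3, 76.6]
tool_rot: [-3.141, 0.002, 0.872]
force: [-10.0, 1.8, 39.8]
width: 63.2
```

>>> move_arm --pt "0 0 0 0 0 0" --pt "0 0 0 0 0 0" --pt "0 0 0 0 0 0" --pt "0 0 0 0 0 0" --pt "0 0 -3 0 0 0" --pt "0 0 -7 0 0 0" --pt "0 0 -12 0 0 0" --pt "0 0 -16 0 0 0" --pt "0 0 -18 0 0 0" --pt "0 0 -18 0 0 0" --grip 1

```text
clock: 20.65
eef_pos: [572.6, 33.4, 258.5]
tool_rot: [3.135, -0.001, 0.87]
force: [0.3, -0.7, 0.1]
width: 85.1
```

```bash
python3 - <<'E'
from h import *
s=log(); print(s['clock'],s['qpos'].round(3),s['eef_pos'],np.degrees(s['tool_rot']),s['width'])
im,c,P=snap('wrist','w5')
for q in blobs(im,(0,0,150),(180,45,255),1000): print(rect(c,P,q,113),cv2.boundingRect(q))
E
```

```text
20.65 [-0.534  0.564  0.677  1.72  -0.407  0.996 -0.411] [572.60120804  33.43770371 258.54957863] [ 1.79647975e+02 -7.80826843e-02  4.98597888e+01] 85.13566378817133
[ 570.4 -318.2   70.2   65.7  -40.5] (482, 434, 62, 46)
[569.   34.9  69.7  57.8 -40.2] (270, 191, 82, 65)
[625.  -49.9 528.6 403.1 -41.9] (139, 0, 501, 436)
[399.  162.6 379.2 117.5  34.4] (0, 0, 155, 394)
```

```bash
python3 - <<'E'
from h import *
f=np.array([564.7,29,74.1]); tz=pose(f,-130,-20)[:3,2]; print(tz)
chain(pose((560,20,258),140),pose((560,20,258),-130),pose(f-130*tz,-130,-20),pose(f,-130,-20))
E
```

```text
[ 0.21984631  0.26200263 -0.93969262]
[-1.78, 0.03, -0.16, 0.1, 0.2, -90.13]
[0.0, 0.0, 0.0, 0.0, 0.0, -90.0]
[3.45, 0.22, 6.17, -0.0, -20.0, 0.0]
[-0.0, -0.0, 13.0, 0.0, 0.0, 0.0]
```

>>> move_arm --pt "-1.8 0 0 0 0 -90" --pt "-1.8 0 0 0 0 -90" --pt "-1.8 0 0 0 0 -90" --pt "-1.8 0 0 0 0 -90" --pt "-1.8 0 0 0 0 -90" --pt "-1.8 0 0 0 0 -90" --pt "-1.8 0 0 0 0 -90" --pt "-1.8 0 0 0 0 -90" --pt "-1.8 0 0 0 0 -90" --pt "-1.8 0 0 0 0 -90" --pt "-1.8 0 0 0 0 -90" --pt "-1.8 0 0 0 0 -90" --pt "-1.8 0 0 0 0 -90"

```text
clock: 22.0
eef_pos: [558.3, 20.0, 254.2]
tool_rot: [-3.137, -0.0, 2.439]
force: [0.3, -0.4, 0.5]
width: 85.5
```

>>> move_arm --pt "0 0 0 0 0 -90" --pt "0 0 0 0 0 -90" --pt "0 0 0 0 0 -90" --pt "0 0 0 0 0 -90" --pt "0 0 0 0 0 -90" --pt "0 0 0 0 0 -90" --pt "0 0 0 0 0 -90" --pt "0 0 0 0 0 -90" --pt "0 0 0 0 0 -90" --pt "0 0 0 0 0 -90" --pt "0 0 0 0 0 -90" --pt "0 0 0 0 0 -90" --pt "0 0 0 0 0 -90"

```text
clock: 23.3
eef_pos: [558.8, 19.9, 255.0]
tool_rot: [-3.141, -0.004, -2.274]
force: [-0.8, 0.3, 0.8]
width: 85.5
```

>>> move_arm --pt "2 0.2 3 0 -10 0" --pt "3.5 0.2 6.2 0 -20 0" --pt "3.5 0.2 6.2 0 -20 0" --pt "3.5 0.2 6.2 0 -20 0" --pt "3.5 0.2 6.2 0 -20 0"

```text
clock: 23.8
eef_pos: [535.5, -6.2, 193.8]
tool_rot: [-3.14, 0.346, -2.274]
force: [0.1, 0.5, 0.8]
width: 85.4
```

```bash
python3 - <<'E'
from h import *
s=log(); print(s['clock'],s['qpos'].round(3),s['eef_pos'],np.degrees(s['tool_rot']),s['width'])
f=np.array([564.7,29,74.1])
chain(pose(f,-130,-20))
E
```

```text
23.8 [ 0.468  0.493 -0.452  2.062 -0.171  0.429  2.671] [535.54515399  -6.21886302 193.80307787] [-179.91093425   19.80208367 -130.28741313] 85.43130297710483
[-0.25, 0.07, 12.81, -0.19, -0.2, -0.27]
```

>>> move_arm --pt "-0.2 0.1 4 0 0 0" --pt "-0.2 0.1 7 0 0 0" --pt "-0.2 0.1 10 0 0 0" --pt "-0.2 0.1 12 0 0 0" --pt "-0.2 0.1 12.8 0 0 0" --pt "-0.2 0.1 12.8 0 0 0" --pt "-0.2 0.1 12.8 0 0 0"

```text
clock: 24.5
eef_pos: [570.7, 28.1, 83.2]
tool_rot: [3.13, 0.336, -2.268]
force: [0.2, -0.4, 0.5]
width: 85.2
```

>>> move_arm --pt "0 0 0 0 0 0" --pt "0 0 0 0 0 0" --pt "0 0 0 0 0 0" --pt "0 0 0 0 0 0" --pt "0 0 0 0 0 0" --pt "0 0 0 0 0 0" --pt "-1 0 -2.7 0 0 0" --pt "-2 0 -5.5 0 0 0" --pt "-3.5 0 -9.6 0 0 0" --pt "-5.8 0 -16 0 0 0" --pt "-5.8 0 -16 0 0 0" --pt "-5.8 0 -16 0 0 0" --grip -1

```text
clock: 25.7
eef_pos: [574.7, 26.7, 256.0]
tool_rot: [3.135, 0.338, -2.27]
force: [0.5, 0.2, -3.1]
width: 62.6
```

```bash
python3 - <<'E'
from h import *
s=log(); print(s['clock'],s['qpos'].round(3),s['eef_pos'],np.degrees(s['tool_rot']),s['width'],s['force'])
p=(550,40,240)
chain(pose(p,-115,20),pose(p,-90,50),pose(p,-73,70))
E
```

```text
25.7 [ 0.15   0.418 -0.111  1.905 -0.38   0.654  2.781] [574.67318047  26.6638686  255.97965771] [ 179.60689996   19.39456545 -130.08371139] 62.586916897595266 [ 0.45158305  0.22995809 -3.05993076]
[1.07, 2.74, 1.34, 0.46, 39.22, -15.25]
[0.0, 0.0, 0.0, 14.5, 29.52, -20.71]
[0.0, 0.0, 0.0, 14.8, 19.85, -8.54]
```

>>> move_arm --pt "1 2.7 1.3 0.2 13 -5" --pt "1 2.7 1.3 0.4 26 -10" --pt "1 2.7 1.3 0.5 39.2 -15.3" --pt "1 2.7 1.3 0.5 39.2 -15.3" --pt "1 2.7 1.3 0.5 39.2 -15.3" --pt "1 2.7 1.3 0.5 39.2 -15.3" --pt "1 2.7 1.3 0.5 39.2 -15.3" --pt "1 2.7 1.3 0.5 39.2 -15.3"

```text
clock: 26.5
eef_pos: [548.0, 38.4, 236.9]
tool_rot: [3.134, -0.351, -2.007]
force: [0.6, -1.9, -2.2]
width: 63.2
```

>>> move_arm --pt "0 0 0 14.5 29.5 -20.7" --pt "0 0 0 14.5 29.5 -20.7" --pt "0 0 0 14.5 29.5 -20.7" --pt "0 0 0 14.5 29.5 -20.7" --pt "0 0 0 14.5 29.5 -20.7" --pt "0 0 0 14.5 29.5 -20.7" --pt "0 0 0 14.5 29.5 -20.7"

```text
clock: 27.2
eef_pos: [548.9, 39.2, 237.7]
tool_rot: [3.134, -0.869, -1.568]
force: [0.9, 0.3, -2.0]
width: 62.8
```

>>> move_arm --pt "0 0 0 14.8 19.8 -8.5" --pt "0 0 0 14.8 19.8 -8.5" --pt "0 0 0 14.8 19.8 -8.5" --pt "0 0 0 14.8 19.8 -8.5" --pt "0 0 0 14.8 19.8 -8.5" --pt "0 0 0 14.8 19.8 -8.5"

```text
clock: 27.8
eef_pos: [550.3, 39.2, 238.7]
tool_rot: [-3.141, -1.215, -1.279]
force: [0.0, 0.3, -2.9]
width: 62.8
```

```bash
python3 - <<'E'
from h import *
s=log(); print(s['clock'],s['qpos'].round(3),s['eef_pos'],np.degrees(s['tool_rot']),s['width'],s['force'])
im,c,P=snap('scene'); im2,_,_=snap('top')
cv2.imwrite('pics/m6.png',np.hstack([im[60:420,200:600],im2[80:440,60:460]]))
E
```

```text
27.8 [-0.912  0.874  0.327  1.878  0.929  1.21   2.085] [550.27188744  39.24076488 238.7477649 ] [-179.97004693  -69.63912582  -73.28198361] 62.83534208623165 [ 2.51450037e-03  3.15233358e-01 -2.89826071e+00]
```

View pics/m6.png

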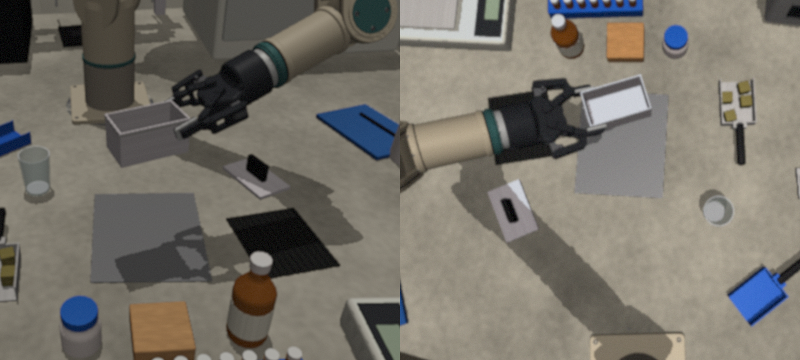

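Both views show the tin mouth up, level in the gripper (top crop px (615,100)). Lower it to the middle of the mat.

```bash
python3 - <<'E'
from h import *
chain(pose((514,42,120),-73,70),pose((514,42,50),-73,70),pose((514,42,38),-73,70))
E
```

```text
[-11.56, 3.38, 2.92, 0.2, 0.36, -0.06]
[-6.58, -0.0, 2.39, 0.0, 0.0, 0.0]
[-1.13, -0.0, 0.41, 0.0, 0.0, 0.0]
```

>>> move_arm --pt "-4 1.2 1 0.1 0.2 0" --pt "-8 2.4 2 0.2 0.4 0" --pt "-11.6 3.4 2.9 0.2 0.4 0" --pt "-15 3.4 4.2 0.2 0.4 0" --pt "-17 3.4 4.9 0.2 0.4 0" --pt "-18.1 3.4 5.3 0.2 0.4 0" --pt "-18.1 3.4 5.3 0.2 0.4 0" --pt "-18.1 3.4 5.3 0.2 0.4 0" --pt "-18.1 3.4 5.3 0.2 0.4 0"

```text
clock: 28.8
eef_pos: [512.6, 42.9, 50.6]
tool_rot: [3.138, -1.224, -1.268]
force: [0.1, 0.6, -2.8]
width: 63.2
```

>>> move_arm --pt "-0.3 0 0.1 0 0 0" --pt "-0.6 0 0.2 0 0 0" --pt "-0.8 0 0.3 0 0 0" --pt "-0.8 0 0.3 0 0 0"

```text
clock: 29.2
eef_pos: [511.8, 42.8, 40.3]
tool_rot: [3.13, -1.225, -1.259]
force: [-0.8, 0.6, -3.0]
width: 63.4
```

>>> move_arm --pt "-0.2 0 0.07 0 0 0" --pt "-0.35 0 0.13 0 0 0" --pt "-0.35 0 0.13 0 0 0"

```text
clock: 29.5
eef_pos: [512.0, 42.4, 38.0]
tool_rot: [3.133, -1.228, -1.262]
force: [-1.5, 2.2, 3.2]
width: 63.0
```

>>> move_arm --pt "-0.1 0 0 0 0 0" --pt "-0.1 0 0 0 0 0" --pt "-0.1 0 0 0 0 0" --pt "-0.1 0 0 0 0 0" --pt "-0.1 0 0 0 0 0" --pt "0 0 -1 0 0 0" --pt "0 0 -4 0 0 0" --pt "0 0 -8 0 0 0" --pt "3 0 -12 0 0 0" --pt "7 0 -14 0 0 0" --pt "12 0 -14 0 0 0" --pt "17 0 -14 0 0 0" --pt "20 0 -14 0 0 0" --pt "20 0 -14 0 0 0" --grip 1

```text
clock: 30.9
eef_pos: [494.2, 102.6, 276.8]
tool_rot: [-3.134, -1.224, -1.28]
force: [0.7, 1.1, 0.2]
width: 85.4
```

```bash
python3 - <<'E'
from h import *
s=log(); print(s['clock'],s['qpos'].round(3),s['eef_pos'],s['width'],s['force'])
im,c,P=snap('top','t7')
m=cv2.inRange(cv2.cvtColor(im,cv2.COLOR_BGR2HSV),(0,0,150),(180,45,255))
for q in blobs(im,(0,0,150),(180,45,255),100,(240,180,320,270)): print('tin',rect(c,P,q,61),cv2.boundingRect(q))
cv2.imwrite('pics/t7c.png',cv2.resize(im[140:330,120:520],(800,380)))
p=(540,-60,280)
chain(pose(p,-105,35),pose(p,-120,0),pose((505,-236,260),140),pose((505,-236,260),0))
E
```

```text
30.9 [-1.023  0.802  0.262  1.871  0.84   1.366  2.086] [494.1947982  102.59671099 276.78726854] 85.3564390187711 [0.68027491 1.14031803 0.16957212]
tin [516.   19.7 113.4  66.6 -74.2] (254, 200, 58, 43)
[6.35, 0.41, 15.8, -25.91, -34.1, 19.87]
[0.0, 0.0, 0.0, -4.58, -34.8, 14.53]
[16.99, -5.77, 2.0, -0.0, -0.0, 100.0]
[0.0, 0.0, 0.0, 0.0, -0.0, 140.0]
```

View pics/t7c.png

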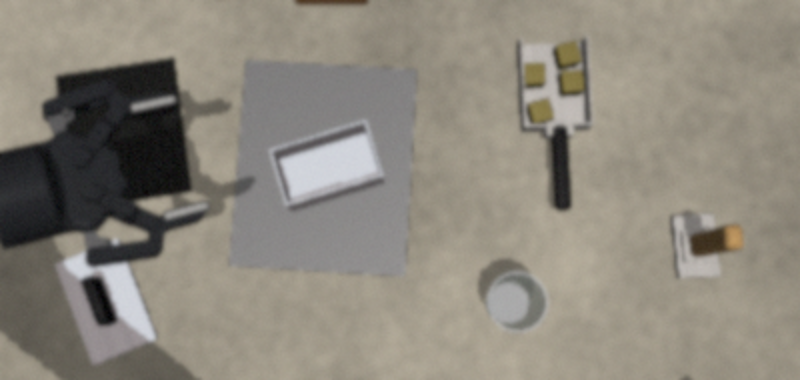

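Tin upright at (516,20), 4–5 mm from the mat's middle. Cubes/tray unchanged (tray px ~(555,85) in crop). Next: go above the tray handle.

>>> move_arm --pt "6.4 0.4 15.8 -26 -34 20" --pt "6.4 0.4 15.8 -26 -34 20" --pt "6.4 0.4 15.8 -26 -34 20" --pt "6.4 0.4 15.8 -26 -34 20" --pt "6.4 0.4 15.8 -26 -34 20" --pt "6.4 0.4 15.8 -26 -34 20" --pt "6.4 0.4 15.8 -26 -34 20" --pt "6.4 0.4 15.8 -26 -34 20"

```text
clock: 31.75
eef_pos: [539.9, -58.9, 277.8]
tool_rot: [3.138, -0.617, -1.83]
force: [-0.5, 0.4, 0.5]
width: 85.9
```

>>> move_arm --pt "0 0 0 -4.6 -34.8 14.5" --pt "0 0 0 -4.6 -34.8 14.5" --pt "0 0 0 -4.6 -34.8 14.5" --pt "0 0 0 -4.6 -34.8 14.5" --pt "0 0 0 -4.6 -34.8 14.5" --pt "0 0 0 -4.6 -34.8 14.5"

```text
clock: 32.35
eef_pos: [538.6, -60.6, 278.1]
tool_rot: [3.14, -0.007, -2.096]
force: [-0.1, -0.4, -0.2]
width: 85.5
```

>>> move_arm --pt "17 -5.8 2 0 0 100" --pt "17 -5.8 2 0 0 100" --pt "17 -5.8 2 0 0 100" --pt "17 -5.8 2 0 0 100" --pt "17 -5.8 2 0 0 100" --pt "17 -5.8 2 0 0 100" --pt "17 -5.8 2 0 0 100" --pt "17 -5.8 2 0 0 100" --pt "17 -5.8 2 0 0 100" --pt "17 -5.8 2 0 0 100" --pt "17 -5.8 2 0 0 100" --pt "17 -5.8 2 0 0 100" --pt "17 -5.8 2 0 0 100"

```text
clock: 33.65
eef_pos: [506.1, -232.6, 258.4]
tool_rot: [-3.134, -0.002, 2.449]
force: [0.3, -0.2, -0.8]
width: 85.2
```

>>> move_arm --pt "0 0 0 0 0 70" --pt "0 0 0 0 0 70" --pt "0 0 0 0 0 70" --pt "0 0 0 0 0 70" --pt "0 0 0 0 0 70" --pt "0 0 0 0 0 70" --pt "0 0 0 0 0 70" --pt "0 0 0 0 0 70" --pt "0 0 0 0 0 70" --pt "0 0 0 0 0 140" --pt "0 0 0 0 0 140" --pt "0 0 0 0 0 140" --pt "0 0 0 0 0 140" --pt "0 0 0 0 0 140" --pt "0 0 0 0 0 140" --pt "0 0 0 0 0 140" --pt "0 0 0 0 0 140" --pt "0 0 0 0 0 140" --pt "0 0 0 0 0 140"

```text
clock: 35.55
eef_pos: [505.5, -235.3, 259.4]
tool_rot: [3.137, 0.004, 0.005]
force: [-0.1, 0.5, -0.6]
width: 85.2
```

```bash
python3 - <<'E'
from h import *
s=log(); print(s['clock'],s['qpos'].round(3),s['eef_pos'],np.degrees(s['tool_rot']),s['width'])
im,c,P=snap('wrist','w8')
for q in blobs(im,(0,0,0),(180,255,60),300,(250,0,400,290)): print('handle',rect(c,P,q,39),cv2.boundingRect(q))
for q in blobs(im,(15,90,40),(40,255,255),100): print('cube',rect(c,P,q,28),cv2.boundingRect(q))
E
```

```text
35.55 [-0.3    0.785  1.256  1.762 -0.794  1.212 -0.383] [ 505.47954324 -235.30582821  259.38769845] [179.7611341    0.21089003   0.31178511] 85.20117517105687
handle [ 5.109e+02 -2.394e+02  9.140e+01  1.680e+01  1.000e-01] (312, 155, 17, 85)
cube [ 393.7 -419.4  116.8   35.5   40.3] (435, 259, 61, 69)
cube [ 576.6 -221.    24.    23.8  -76.3] (290, 121, 27, 28)
cube [ 609.4 -257.6   24.4   24.2  -85.9] (326, 88, 25, 27)
cube [ 619.4 -215.6   24.5   24.2  -89.7] (285, 77, 25, 27)
cube [ 641.7 -254.7   24.2   24.2   10.8] (323, 51, 28, 31)
```

View pics/w8.png

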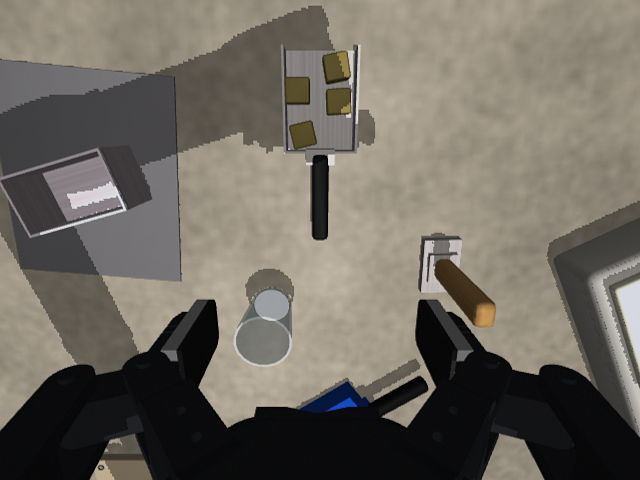

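Wrist view: 4 cubes on the tray (px (290–337, 65–135)), handle at (320,197); one cube shifted a little within the tray. Descend on the handle.

>>> move_arm --pt "0.8 0.3 5 0 0 0" --pt "0.8 0.3 10 0 0 0" --pt "0.8 0.3 15 0 0 0" --pt "0.8 0.3 19 0 0 0" --pt "0.8 0.3 22 0 0 0" --pt "0.8 0.3 24 0 0 0" --pt "0.8 0.3 24.7 0 0 0" --pt "0.8 0.3 24.7 0 0 0" --pt "0.8 0.3 24.7 0 0 0"

```text
clock: 36.5
eef_pos: [513.5, -240.8, 14.0]
tool_rot: [3.136, 0.001, 0.0]
force: [0.0, 0.1, 0.3]
width: 85.5
```

>>> move_arm --pt "0 0 0 0 0 0" --pt "0 0 0 0 0 0" --pt "0 0 0 0 0 0" --pt "0 0 0 0 0 0" --pt "0 0 0 0 0 0" --pt "0 0 0 0 0 0" --pt "0 0 0 0 0 0" --pt "0 0 0 0 0 0" --pt "0 0 -0.5 0 0 0" --pt "0 0 -2 0 0 0" --pt "0 0 -4 0 0 0" --pt "0 0 -4 0 0 0" --grip -1

```text
clock: 37.7
eef_pos: [514.1, -241.6, 55.6]
tool_rot: [3.134, -0.001, -0.001]
force: [0.3, -1.3, -2.8]
width: 17.0
```

```bash
python3 - <<'E'
from h import *
s=log(); print(s['clock'],s['qpos'].round(3),s['eef_pos'],np.degrees(s['tool_rot']),s['width'],s['force'],s['torque'])
im,c,P=snap('wrist','w9'); im2,_,_=snap('scene')
cv2.imwrite('pics/m9.png',np.hstack([im[0:320,160:480],im2[200:520,80:400][:240],]) if 0 else np.hstack([im[0:240,160:480],im2[200:440,80:400]]))
E
```

```text
37.7 [-0.105  0.944  0.84   1.903 -1.01   0.785 -0.256] [ 514.0718498  -241.57476      55.55158508] [ 1.79571658e+02 -7.06791013e-02 -6.77269354e-02] 17.029726212212605 [ 0.33493413 -1.32812903 -2.80075674] [-0.05048956  0.20834406  0.05827404]
```

View pics/m9.png

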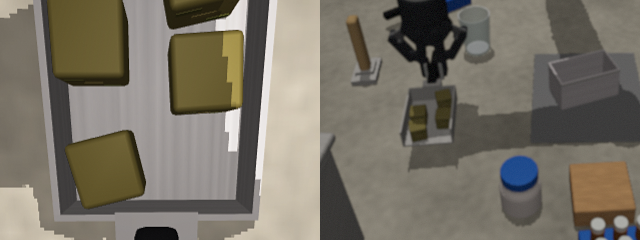

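```bash
cat > fk.py <<'E'
from h import *
import json, itertools
from scipy.optimize import least_squares
D=[json.loads(l) for l in open('fk.jsonl')]; Q=np.array([d[0] for d in D]); TT=np.array([d[1] for d in D])
def rot(ax,a): return R.from_rotvec(np.array(ax)*a).as_matrix()
AX=[(0,0,1),(0,1,0)]*3+[(0,0,1)]
def fk(q,x,sg):
    t=np.asarray(x[:24]).reshape(8,3); M=np.eye(3); p=np.zeros(3)
    for i in range(7):
        p=p+M@t[i]; M=M@rot(AX[i%2] if i<7 else 0,sg[i]*q[i]+x[24+i])
    p=p+M@t[7]; return p,M@R.from_rotvec(x[31:34]).as_matrix()
def res(x,sg):
    r=[]
    for q,T in zip(Q,TT):
        p,M=fk(q,x,sg); r+=list(p-T[:3,3])+list(100*R.from_matrix(M.T@T[:3,:3]).as_rotvec())
    return np.r_[r,0.003*(np.array(x[:24])-x0[:24]),1*(np.array(x[24:31])-x0[24:31])]
x0=np.zeros(34); x0[[2,8,14,23]]=330,400,400,300
if __name__=='__main__':
    best=None
    for s in itertools.product([1,-1],repeat=4):
        sg=[s[0],1,s[1],1,s[2],1,s[3]]
        y=x0.copy(); y[24]=0; y[30]=np.pi/2
        o=least_squares(res,y,args=(sg,),max_nfev=40)
        if best is None or o.cost<best[0]: best=(o.cost,sg,o.x)
        print(s,round(o.cost,1))
    print(best[1],best[2][:24].reshape(8,3).round(0),best[2][24:].round(2))
    json.dump([best[1],list(best[2])],open('fkfit.json','w'))
E
python3 fk.py; wc -l fk.jsonl
```

```text
(1, 1, 1, 1) 264564.6
(1, 1, 1, -1) 188267.2
(1, 1, -1, 1) 248916.5
(1, 1, -1, -1) 140587.3
(1, -1, 1, 1) 212382.8
(1, -1, 1, -1) 191311.5
(1, -1, -1, 1) 217377.3
(1, -1, -1, -1) 101914.9
(-1, 1, 1, 1) 112120.4
(-1, 1, 1, -1) 50774.8
(-1, 1, -1, 1) 112043.2
(-1, 1, -1, -1) 11.9
(-1, -1, 1, 1) 112105.2
(-1, -1, 1, -1) 250.9
(-1, -1, -1, 1) 111164.1
(-1, -1, -1, -1) 0.1
[-1, 1, -1, 1, -1, 1, -1] [[ -0.   0. 333.]
 [  0.  -6.   3.]
 [ -0.  -6. 480.]
 [  0.  -8.  80.]
 [ -0.  -8. 391.]
 [  0.  -0.  -9.]
 [ -0.  -0.  25.]
 [ -0.  -0. 325.]] [-0.    0.    0.   -0.   -0.    0.    0.   -0.    0.    1.57]
16 fk.jsonl
```

Excellent FK fit. Check reach of the pour poses with it.

```bash
cat > ik.py <<'E'
import fk, json, numpy as np
from h import *
sg,x=json.load(open('fkfit.json')); x=np.array(x)
LO=np.array([-3.06,-.37,-1.25,.18,-1.1,.23,-2.94]);HI=np.array([3.06,2.12,1.32,2.47,4.24,1.98,2.94])
def err(q,T):
    p,M=fk.fk(q,x,sg); return np.r_[(p-T[:3,3])/100, R.from_matrix(M.T@T[:3,:3]).as_rotvec()]
def ik(T,q0,w=0.01):
    o=fk.least_squares(lambda q:np.r_[err(q,T)*10,w*(q-q0)],np.clip(q0,LO+.01,HI-.01),bounds=(LO,HI)); return o.x,np.abs(err(o.x,T)).max()
E
cat > pour.py <<'E'
from ik import *
LT=np.array([140,0,10.])
def pour(L,yaw,t):
    T=pose((0,0,0),yaw,-t); T[:3,3]=np.array(L)-T[:3,:3]@LT; return T
E
python3 - <<'E'
from pour import *
q=ctrl.read_state()['qpos']; l=np.array([.962,.272])
L=np.r_[np.array([516,19.7])-21*l,72]
for yaw,LL in [(15.8,L),(15.8-180,np.r_[np.array([516,19.7])+21*l,72])]:
  for q0 in (q,np.array([0,.6,0,1.8,0,1,0.]),np.array([0.3,.6,-.3,1.8,.5,1,-1.])):
    qq=q0
    for t in (0,20,30,40,45):
        qq,e=ik(pour(LL,yaw,t),qq); print(yaw,t,qq.round(2),e.round(3), pour(LL,yaw,t)[:3,3].round())
E
```

```text
15.8 0 [-0.36  0.63  0.51  2.42 -1.1   0.33 -0.15] 0.0 [361. -24.  82.]
15.8 20 [-0.65  0.8   0.91  2.09 -0.57  0.94 -0.66] 0.0 [373. -21. 129.]
15.8 30 [-0.65  0.88  0.94  1.92 -0.46  1.18 -0.76] 0.0 [384. -18. 151.]
15.8 40 [-0.63  0.97  0.93  1.75 -0.38  1.41 -0.81] 0.0 [399. -13. 170.]
15.8 45 [-0.61  1.02  0.92  1.66 -0.35  1.52 -0.83] 0.0 [407. -11. 178.]
15.8 0 [-0.23  0.59  0.31  2.42 -0.84  0.23 -0.43] 0.0 [361. -24.  82.]
15.8 20 [-0.53  0.71  0.69  2.09 -0.39  0.86 -0.87] 0.0 [373. -21. 129.]
15.8 30 [-0.54  0.79  0.71  1.92 -0.31  1.12 -0.95] 0.0 [384. -18. 151.]
15.8 40 [-0.53  0.88  0.71  1.74 -0.26  1.36 -0.99] 0.0 [399. -13. 170.]
15.8 45 [-0.52  0.93  0.7   1.66 -0.23  1.48 -1.  ] 0.0 [407. -11. 178.]
15.8 0 [ 0.18  0.57 -0.27  2.41  0.7   0.23 -2.03] 0.0 [361. -24.  82.]
15.8 20 [ 0.22  0.63 -0.45  2.07  0.37  0.89 -1.78] 0.0 [373. -21. 129.]
15.8 30 [ 0.18  0.7  -0.44  1.9   0.32  1.16 -1.75] 0.0 [384. -18. 151.]
15.8 40 [ 0.13  0.79 -0.42  1.72  0.29  1.41 -1.73] 0.0 [399. -13. 170.]
15.8 45 [ 0.1   0.84 -0.4   1.64  0.28  1.53 -1.73] 0.0 [407. -11. 178.]
-164.2 0
[... 423 characters left out ...]
1.32] 0.0 [671.  64.  82.]
-164.2 20 [ 0.11  0.67 -0.33  1.92  0.57  0.27  1.21] 0.0 [659.  60. 129.]
-164.2 30 [ 0.43  0.71 -0.77  2.09  1.73  0.38  0.14] 0.0 [648.  57. 151.]
-164.2 40 [ 0.64  0.83 -1.08  2.25  2.19  0.65 -0.22] 0.0 [633.  53. 170.]
-164.2 45 [ 0.7   0.89 -1.16  2.34  2.35  0.78 -0.32] 0.0 [625.  50. 178.]
-164.2 0 [ 0.33  1.   -0.9   1.55  0.87  1.03  1.03] 0.0 [671.  64.  82.]
-164.2 20 [ 0.44  0.81 -0.88  1.91  1.21  0.59  0.67] 0.0 [659.  60. 129.]
-164.2 30 [ 0.56  0.81 -1.    2.08  1.7   0.56  0.22] 0.0 [648.  57. 151.]
-164.2 40 [ 0.7   0.91 -1.21  2.25  2.11  0.75 -0.1 ] 0.0 [633.  53. 170.]
-164.2 45 [ 0.73  0.95 -1.25  2.33  2.28  0.84 -0.23] 0.0 [625.  50. 178.]
```

>>> move_arm --pt "0 0 -3 0 0 0" --pt "0 0 -7 0 0 0" --pt "-0.5 -1 -11 0 0 0" --pt "-1 -3 -15 0 0 0" --pt "-2 -6 -18 0 0 0" --pt "-4 -9 -18 0 0 -3" --pt "-6 -11 -18 0 0 -6" --pt "-6 -11 -18 0 0 -6" --pt "-6 -11 -18 0 0 -6"

```text
clock: 38.7
eef_pos: [453.3, -128.5, 232.2]
tool_rot: [3.138, 0.003, 0.104]
force: [0.5, -0.5, -1.9]
width: 17.0
```

```bash
python3 - <<'E'
from pour import *
s=log(); q=s['qpos']; print(s['clock'],q.round(3),s['eef_pos'],np.degrees(s['tool_rot']),s['width'])
l=np.array([.962,.272]); L=np.r_[np.array([516,19.7])-21*l,72]
U=np.array([0,0,60])
B=[pour(L+U,15.8,12),pour(L,15.8,12),pour(L,15.8,20)]
chain(*B)
for T in B: q,e=ik(T,q); print(q.round(2),e.round(3),T[:3,3].round())
E
```

```text
38.7 [-0.505  0.618  1.133  2.014 -0.688  0.961 -0.482] [ 453.25310015 -128.47319358  232.2115298 ] [1.79787492e+02 1.67302181e-01 5.98205629e+00] 16.956565991960787
[-7.55, -11.45, 6.11, -0.83, -11.79, -9.8]
[1.25, -0.0, 5.87, 0.0, 0.0, 0.0]
[0.28, -0.0, -1.94, -0.0, -8.0, -0.0]
[-0.74  0.7   1.09  2.18 -0.64  0.91 -0.52] 0.0 [366. -23. 171.]
[-0.66  0.79  0.96  2.23 -0.78  0.78 -0.43] 0.0 [366. -23. 111.]
[-0.69  0.86  1.02  2.09 -0.65  0.99 -0.56] 0.0 [373. -21. 129.]
```

>>> move_arm --pt "-1 -1.5 0.8 0 -1 -1" --pt "-2.2 -3.5 1.8 0 -3 -3" --pt "-3.6 -5.5 3 -0.4 -6 -5" --pt "-5 -7.6 4 -0.6 -8 -7" --pt "-6.2 -9.5 5 -0.8 -10 -8.5" --pt "-7.2 -11 5.8 -0.8 -11.4 -9.5" --pt "-7.5 -11.5 6.1 -0.8 -11.8 -9.8" --pt "-7.5 -11.5 6.1 -0.8 -11.8 -9.8" --pt "-7.5 -11.5 6.1 -0.8 -11.8 -9.8"

```text
clock: 39.6
eef_pos: [367.9, -24.1, 171.7]
tool_rot: [3.14, 0.208, 0.273]
force: [-0.1, -0.1, -1.8]
width: 16.9
```

```bash
python3 - <<'E'
from pour import *
s=log(); q=s['qpos']; print(s['clock'],q.round(3),s['eef_pos'],np.degrees(s['tool_rot']),s['width'])
l=np.array([.962,.272]); L=np.r_[np.array([516,19.7])-21*l,72]
im,c,P=snap('wrist')
T=tool(s)
lip=[(T@np.r_[140,y,10,1])[:3] for y in (-36,0,36)]
print('lip',np.round(lip[1]))
for u in proj(c,P,lip): cv2.circle(im,tuple(int(v) for v in u),3,(0,0,255),-1)
t=np.radians(-74.2); ux=np.array([np.cos(t),np.sin(t),0]); uy=np.array([-ux[1],ux[0],0])
cor=[np.array([516,19.7,61])+a*52.5*ux+b*29.5*uy for a,b in ((1,1),(1,-1),(-1,-1),(-1,1))]
cv2.polylines(im,[proj(c,P,cor).astype(int)],True,(0,255,0),1)
im2,_,_=snap('top')
cv2.imwrite('pics/m10.png',np.hstack([im[:400,120:520],im2[100:300,200:400].repeat(2,0).repeat(2,1)]))
chain(pour(L,15.8,12))
E
```

```text
39.6 [-0.741  0.699  1.092  2.175 -0.644  0.913 -0.525] [367.87070473 -24.05155733 171.68358167] [179.89209451  11.89374434  15.66702042] 16.881487111065073
lip [498.  12. 133.]
[1.13, -0.18, 5.99, 0.05, -0.12, -0.14]
```

View pics/m10.png

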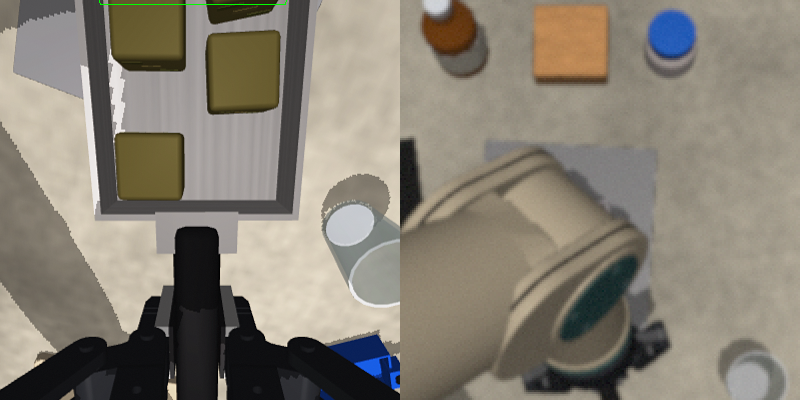

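Wrist view: all 4 cubes on the tray, rear wall edge at row ≈217, tray straight in the grip; the top view is hidden by the arm. Work out the lip from the rear edge and the cubes.

```bash
python3 - <<'E'
from pour import *
c=eyes.calibration('wrist'); P=np.array(c['tool_from_camera'])
for z in (-18,-20): print('rear outer edge tool',cast(c,P,[(220,217),(320,217),(415,217)],z).round(1))
print('handle end joint',cast(c,P,[(316,228)],-26).round(1))
# scene: tray rim / lip edges
im,c,P=snap('scene','s10')
T=tool(); pts=[(T@np.r_[140,y,10,1])[:3] for y in (-36,0,36)]
print(proj(c,P,pts).round(0))
g=cv2.cvtColor(im,cv2.COLOR_BGR2HSV)
u=proj(c,P,pts)[1].astype(int); print(g[u[1]-6:u[1]+30:2,u[0],2])
E
```

```text
rear outer edge tool [[ 46.3 -36.1 -18. ]
 [ 46.3   1.4 -18. ]
 [ 46.3  37.1 -18. ]]
rear outer edge tool [[ 46.8 -35.5 -20. ]
 [ 46.8   1.4 -20. ]
 [ 46.8  36.5 -20. ]]
handle end joint [[ 44.3  -0.1 -26. ]]
[[358. 221.]
 [339. 225.]
 [320. 230.]]
[ 63  80  84  91  94  89 116 128 124 124 127 130 127 126 127 127 127 108]
```

```bash
sed -i 's/\[140,0,10.\]/[145,0,10.]/' pour.py; python3 - <<'E'
from pour import *
l=np.array([.962,.272]); L=np.r_[np.array([516,19.7])-21*l,72]
A=pour(L,15.8,12); chain(A)
print('from A:')
for t in (16,20,24,28,32,36,40,44): print(t,inc(A,pour(L,15.8,t)))
E
```

```text
[0.64, -0.15, 5.98, 0.03, -0.1, -0.13]
from A:
16 [0.11, -0.0, -1.01, 0.0, -4.0, 0.0]
20 [0.28, -0.0, -2.01, -0.0, -8.0, -0.0]
24 [0.52, 0.0, -2.99, -0.0, -12.0, -0.0]
28 [0.84, -0.0, -3.96, 0.0, -16.0, 0.0]
32 [1.22, -0.0, -4.9, 0.0, -20.0, 0.0]
36 [1.66, -0.0, -5.81, 0.0, -24.0, 0.0]
40 [2.17, -0.0, -6.69, 0.0, -28.0, 0.0]
44 [2.73, 0.0, -7.53, 0.0, -32.0, 0.0]
```

>>> move_arm --pt "0.2 0 1 0 0 0" --pt "0.4 -0.1 2.5 0 0 0" --pt "0.6 -0.1 4 0 0 0" --pt "0.6 -0.1 5.2 0 0 0" --pt "0.6 -0.1 5.8 0 0 0" --pt "0.6 -0.1 6 0 0 0" --pt "0.6 -0.1 6 0 0 0"

```text
clock: 40.45
eef_pos: [360.2, -24.0, 111.3]
tool_rot: [3.141, 0.209, 0.275]
force: [0.9, -1.5, -1.5]
width: 17.0
```

>>> move_arm --pt "0.03 0 -0.25 0 -1 0" --pt "0.06 0 -0.5 0 -2 0" --pt "0.09 0 -0.75 0 -3 0" --pt "0.11 0 -1 0 -4 0" --pt "0.15 0 -1.25 0 -5 0" --pt "0.19 0 -1.5 0 -6 0" --pt "0.23 0 -1.75 0 -7 0" --pt "0.28 0 -2 0 -8 0" --pt "0.3 0 -2.1 0 -8.5 0" --pt "0.34 0 -2.25 0 -9 0" --pt "0.37 0 -2.37 0 -9.5 0" --pt "0.4 0 -2.5 0 -10 0" --pt "0.43 0 -2.62 0 -10.5 0" --pt "0.46 0 -2.75 0 -11 0" --pt "0.49 0 -2.87 0 -11.5 0" --pt "0.52 0 -3 0 -12 0" --pt "0.52 0 -3 0 -12 0" --pt "0.52 0 -3 0 -12 0"

```text
clock: 42.25
eef_pos: [371.1, -20.7, 139.6]
tool_rot: [3.141, 0.419, 0.275]
force: [-0.2, -0.4, -1.8]
width: 17.2
```

```bash
python3 - <<'E'
from pour import *
s=log(); q=s['qpos']; print(s['clock'],q.round(3),s['eef_pos'],np.degrees(s['tool_rot']),s['force'])
print('lip',(tool(s)@np.r_[145,0,10,1])[:3].round(1))
im,c,P=snap('wrist','w11')
Pt=np.array(c['tool_from_camera'])
for q in blobs(im,(15,90,30),(40,255,255),150): print('cube px',cv2.boundingRect(q))
E
```

```text
42.25 [-0.7    0.881  1.036  2.037 -0.589  1.076 -0.606] [371.08126286 -20.70720664 139.64001971] [179.9872406   23.9989632   15.75286098] [-0.24420314 -0.44672795 -1.76678849]
lip [494.7  14.1  71.5]
```

```bash
python3 - <<'E'
import cv2
im=cv2.imread('pics/w11.png'); h=cv2.cvtColor(im,cv2.COLOR_BGR2HSV)
for p in ((270,165),(362,70),(268,30),(330,120),(320,150)): print(p,h[p[1],p[0]])
cv2.imwrite('pics/w11c.png',im[:300,140:500])
E
```

```text
(270, 165) [  8  13 159]
(362, 70) [  4  12 153]
(268, 30) [  0  10 150]
(330, 120) [  9  11 159]
(320, 150) [  0   8 158]
```

View pics/w11c.png

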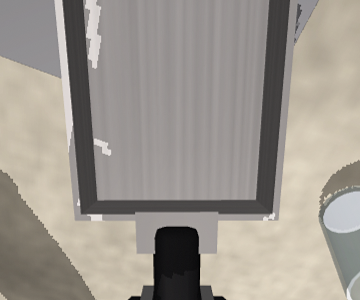

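The visible pan is empty: cubes have slid off (or lie at the lip). Tilt further to clear it, then raise.

```bash
python3 - <<'E'
from pour import *
l=np.array([.962,.272]); L=np.r_[np.array([516,19.7])-21*l,72]
A=pour(L,15.8,24)
for t in (28,32,36,40): print(t,inc(A,pour(L,15.8,t)))
B=pour(L,15.8,40)
print(inc(B,pour(L+np.array([0,0,70]),15.8,40)), inc(B,pour(L+np.array([-60,-20,110]),15.8,12)))
E
```

```text
28 [0.11, -0.0, -1.01, 0.0, -4.0, 0.0]
32 [0.28, -0.0, -2.01, 0.0, -8.0, 0.0]
36 [0.52, -0.0, -2.99, 0.0, -12.0, 0.0]
40 [0.84, -0.0, -3.96, 0.0, -16.0, 0.0]
[-4.5, 0.0, -5.36, 0.0, 0.0, 0.0] [-10.68, 0.29, 2.56, -0.0, 28.0, -0.0]
```

>>> move_arm --pt "0.05 0 -0.5 0 -2 0" --pt "0.11 0 -1 0 -4 0" --pt "0.2 0 -1.5 0 -6 0" --pt "0.28 0 -2 0 -8 0" --pt "0.4 0 -2.5 0 -10 0" --pt "0.52 0 -3 0 -12 0" --pt "0.68 0 -3.5 0 -14 0" --pt "0.84 0 -4 0 -16 0" --pt "0.84 0 -4 0 -16 0" --pt "0.84 0 -4 0 -16 0" --pt "0.84 0 -4 0 -16 0" --pt "0.84 0 -4 0 -16 0"

```text
clock: 43.5
eef_pos: [393.7, -14.2, 172.9]
tool_rot: [-3.141, 0.698, 0.274]
force: [-0.5, -1.2, -2.1]
width: 16.6
```

>>> move_arm --pt "-1.5 0 -1.8 0 0 0" --pt "-3 0 -3.6 0 0 0" --pt "-4.5 0 -5.4 0 0 0" --pt "-4.5 0 -5.4 0 0 0"

```text
clock: 43.9
eef_pos: [395.0, -14.8, 245.2]
tool_rot: [3.14, 0.694, 0.273]
force: [-0.5, -0.2, -2.0]
width: 17.1
```

```bash
python3 - <<'E'
from pour import *
s=log(); print(s['clock'],s['qpos'].round(3),s['eef_pos'],s['force'])
chain(pose((480,-200,220),0,0),pose((510,-240,60),0,0))
im,c,P=snap('scene','s12')
for q in blobs(im,(15,90,30),(40,255,255),20): print('cube px',cv2.boundingRect(q),cv2.contourArea(q))
u=proj(c,P,[(516,19.7,61),(516,19.7,3)]); print('tin rim/floor px',u.round())
cv2.imwrite('pics/s12c.png',im[120:420,100:480])
E
```

```text
43.9 [-0.694  0.921  1.091  1.713 -0.357  1.549 -0.745] [395.03191051 -14.84184093 245.19065086] [-0.4807495  -0.17141244 -1.95122536]
[4.06, 20.12, -0.06, 5.53, 39.49, 15.06]
[3.0, 4.0, 16.0, 0.0, 0.0, 0.0]
cube px (330, 361, 66, 65) 3251.5
cube px (349, 267, 14, 8) 51.0
cube px (107, 216, 23, 54) 527.5
tin rim/floor px [[344. 265.]
 [343. 290.]]
```

View pics/s12c.png

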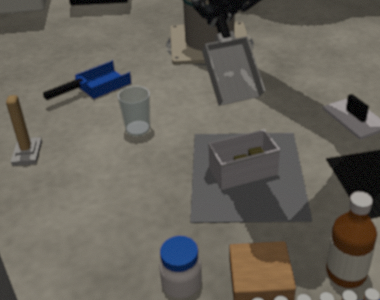

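Cubes are in the tin (crop px (250,153)), tray empty, none on the mat. Put the tray back where it was.

>>> move_arm --pt "0.6 3 0 0.8 6 2" --pt "1.2 6 0 1.6 12 4" --pt "1.9 9 0 2.5 18 7" --pt "2.5 12 0 3.5 25 9.5" --pt "3.2 16 0 4.5 32 12" --pt "4.1 20.1 0 5.5 39.5 15" --pt "4.1 20.1 0 5.5 39.5 15" --pt "4.1 20.1 0 5.5 39.5 15" --pt "4.1 20.1 0 5.5 39.5 15"

```text
clock: 44.85
eef_pos: [478.8, -197.6, 215.6]
tool_rot: [-3.14, 0.007, 0.003]
force: [-0.0, 0.9, -2.0]
width: 17.0
```

```bash
python3 - <<'E'
from pour import *
s=log(); print(s['clock'],s['qpos'].round(3),s['eef_pos'],s['force'])
chain(pose((514,-241,30),0,0),pose((514,-241,14),0,0))
E
```

```text
44.85 [-0.311  0.697  1.073  1.912 -0.732  0.998 -0.467] [ 478.79969713 -197.58999318  215.63044673] [-0.04362105  0.9299464  -1.96351734]
[3.63, 4.38, 18.53, -0.09, 0.38, 0.18]
[0.0, -0.0, 1.6, 0.0, 0.0, 0.0]
```

>>> move_arm --pt "1.8 2.2 4 0 0.2 0.2" --pt "3.6 4.4 8 0 0.4 0.2" --pt "3.6 4.4 12 0 0.4 0.2" --pt "3.6 4.4 15 0 0.4 0.2" --pt "3.6 4.4 17 0 0.4 0.2" --pt "3.6 4.4 18.5 0 0.4 0.2" --pt "3.6 4.4 19.4 0 0.4 0.2" --pt "3.6 4.4 19.8 0 0.4 0.2" --pt "3.6 4.4 20 0 0.4 0.2" --pt "3.6 4.4 20 0 0.4 0.2"

```text
clock: 45.85
eef_pos: [514.8, -242.8, 16.9]
tool_rot: [3.141, -0.003, -0.001]
force: [0.2, 0.8, -2.5]
width: 17.2
```

>>> move_arm --pt "0 0 0.1 0 0 0" --pt "0 0 0.2 0 0 0" --pt "0 0 0.25 0 0 0" --pt "0 0 0.25 0 0 0"

```text
clock: 46.25
eef_pos: [514.5, -242.9, 14.2]
tool_rot: [-3.142, -0.003, -0.002]
force: [-0.8, 0.8, -1.9]
width: 16.8
```

>>> move_arm --pt "0 0 0.1 0 0 0" --pt "0 0 0.15 0 0 0" --pt "0 0 0.15 0 0 0"

```text
clock: 46.55
eef_pos: [514.4, -243.1, 13.2]
tool_rot: [-3.141, -0.003, -0.002]
force: [-1.1, 1.2, 5.5]
width: 17.3
```

>>> move_arm --pt "0 0 0 0 0 0" --pt "0 0 0 0 0 0" --pt "0 0 0 0 0 0" --pt "0 0 0 0 0 0" --pt "0 0 0 0 0 0" --pt "0 0 -3 0 0 0" --pt "0 0 -8 0 0 0" --pt "0 0 -13 0 0 0" --pt "0 0 -18 0 0 0" --pt "0 0 -23 0 0 0" --pt "0 0 -26 0 0 0" --pt "0 0 -26 0 0 0" --grip 1

```text
clock: 47.75
eef_pos: [515.3, -245.0, 277.1]
tool_rot: [3.138, -0.01, -0.002]
force: [0.1, -0.2, 0.6]
width: 85.2
```

```bash
python3 - <<'E'
from ik import *
s=log(); q=s['qpos']; print(s['clock'],q.round(3),s['eef_pos'],s['force'],s['width'])
Ps=[pose((418,-392,270),0),pose((418,-392,85),0),pose((418,-392,230),0),pose((516,20,260),106),pose((516,20,110),106)]
chain(*Ps[:1])
for T in Ps: q,e=ik(T,q); print(q.round(2),e.round(3))
E
```

```text
47.75 [-0.223  0.67   1.067  1.714 -0.646  1.141 -0.54 ] [ 515.29170213 -244.95436111  277.10447368] [ 0.10308182 -0.24884832  0.63608959] 85.24176706606283
[-9.71, 14.72, 0.67, 0.22, -0.58, -0.1]
[ 0.11  0.67  1.02  1.71 -0.63  1.13 -0.25] 0.0
[ 0.23  0.88  0.81  1.87 -0.89  0.8  -0.04] 0.0
[ 0.13  0.71  0.99  1.76 -0.68  1.06 -0.21] 0.0
[-0.44  0.44  0.5   1.86 -0.26  0.91  0.46] 0.0
[-0.32  0.65  0.34  2.01 -0.4   0.55  0.58] 0.0
```

>>> move_arm --pt "-3 5 0 0 0 0" --pt "-6 10 0.4 0 -0.3 0" --pt "-9.7 14.7 0.7 0.2 -0.6 -0.1" --pt "-9.7 14.7 0.7 0.2 -0.6 -0.1" --pt "-9.7 14.7 0.7 0.2 -0.6 -0.1" --pt "-9.7 14.7 0.7 0.2 -0.6 -0.1" --pt "-9.7 14.7 0.7 0.2 -0.6 -0.1"

```text
clock: 48.45
eef_pos: [417.5, -388.3, 264.5]
tool_rot: [-3.136, 0.008, 0.002]
force: [0.6, -0.3, 0.4]
width: 85.2
```

```bash
python3 - <<'E'
from ik import *
s=log(); q=s['qpos']; print(s['clock'],q.round(3),s['eef_pos'],np.degrees(s['tool_rot']),s['width'])
im,c,P=snap('wrist','w13')
u=proj(c,P,[(418,-392,130),(418,-392,0)]); print('expected handle top/foot px',u.round())
for q in blobs(im,(5,70,60),(22,255,255),150): print('wood',cv2.boundingRect(q),'rect@130',rect(c,P,q,130))
for q in blobs(im,(0,0,140),(180,30,255),400): print('bright',cv2.boundingRect(q),cv2.contourArea(q),rect(c,P,q,12))
imt,ct,Pt=snap('top','t13')
for q in blobs(imt,(5,90,60),(22,255,255),20,(440,220,520,310)): print('top wood',cv2.boundingRect(q))
for q in blobs(imt,(15,60,30),(40,255,255),20,(240,180,330,280)): print('top cubes',cv2.boundingRect(q),rect(ct,Pt,q,28))
cv2.imwrite('pics/m13.png',np.hstack([im[:300,180:480],cv2.resize(imt[170:290,230:350],(300,300),interpolation=cv2.INTER_CUBIC)]))
E
```

```text
48.45 [ 0.11   0.675  1.014  1.712 -0.624  1.126 -0.255] [ 417.45464396 -388.3051489   264.48079119] [-1.79701587e+02  4.60501275e-01  1.14439889e-01] 85.16765207234579
expected handle top/foot px [[322. 224.]
 [321. 194.]]
wood (308, 184, 24, 50) rect@130 [ 4.308e+02 -3.898e+02  4.150e+01  1.930e+01  2.000e-01]
bright (79, 222, 88, 70) 3650.5 [ 348.2 -143.8  119.4   78.2  -41.2]
bright (299, 164, 11, 60) 459.5 [ 4.204e+02 -3.721e+02  6.950e+01  1.150e+01 -3.000e-01]
bright (324, 163, 16, 60) 528.5 [ 421.7 -404.7   69.9   15.9    2.9]
bright (460, 112, 180, 263) 29557.5 [ 338.  -710.5  301.2  202.    28.6]
bright (140, 0, 68, 46) 2548.0 [ 594.7 -243.1   64.7   39.7  -90. ]
```

View pics/m13.png

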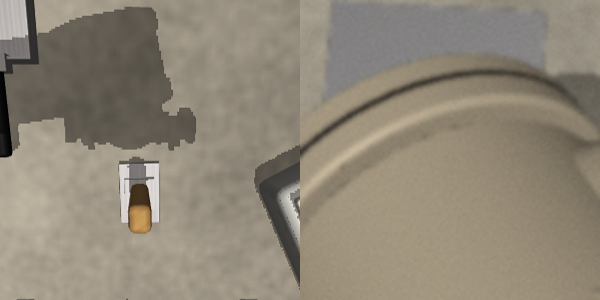

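Tamper upright at (421,−390), foot x along world x (px handle (140,215)). Grasp its handle.

>>> move_arm --pt "0.3 0.1 4 0 0 0" --pt "0.3 0.1 8 0 0 0" --pt "0.3 0.1 12 0 0 0" --pt "0.3 0.1 15 0 0 0" --pt "0.3 0.1 17 0 0 0" --pt "0.3 0.1 17.9 0 0 0" --pt "0.3 0.1 17.9 0 0 0" --pt "0.3 0.1 17.9 0 0 0"

```text
clock: 49.35
eef_pos: [418.7, -390.5, 87.1]
tool_rot: [-3.139, 0.007, 0.001]
force: [0.6, -0.9, 0.5]
width: 85.3
```

>>> move_arm --pt "0 0 0 0 0 0" --pt "0 0 0 0 0 0" --pt "0 0 0 0 0 0" --pt "0 0 0 0 0 0" --pt "0 0 0 0 0 0" --pt "0 0 0 0 0 0" --pt "0 0 0 0 0 0" --pt "0 0 0 0 0 0" --grip -1

```text
clock: 50.15
eef_pos: [418.4, -390.3, 86.7]
tool_rot: [-3.138, 0.007, 0.0]
force: [0.8, 1.2, 5.7]
width: 19.4
```

>>> move_arm --pt "0 0 -1 0 0 0" --pt "0 0 -3 0 0 0" --pt "0 0 -7 0 0 0" --pt "0 0 -11 0 0 0" --pt "0 0 -14 0 0 0" --pt "0 0 -17 0 0 0" --pt "0 0 -17 0 0 0"

```text
clock: 50.85
eef_pos: [419.9, -392.7, 259.8]
tool_rot: [3.14, 0.004, -0.0]
force: [0.9, 0.1, -4.7]
width: 19.6
```

```bash
python3 - <<'E'
from ik import *
s=log(); q=s['qpos']; print(s['clock'],q.round(3),s['eef_pos'],np.degrees(s['tool_rot']),s['width'],s['force'])
chain(pose((516,-150,255),50),pose((516,0,255),106))
E
```

```text
50.85 [ 0.117  0.682  1.009  1.712 -0.633  1.112 -0.251] [ 419.91219323 -392.74536106  259.7948825 ] [ 1.79914122e+02  2.14053476e-01 -1.57664553e-02] 19.56849360697962 [ 0.92430954  0.09564134 -4.65374937]
[9.6, -24.28, 0.41, -0.01, 0.24, -50.02]
[11.49, -9.64, -0.0, -0.0, 0.0, -56.0]
```

>>> move_arm --pt "3 -6 0.4 0 0.2 -8" --pt "6 -12 0.4 0 0.2 -17" --pt "9.6 -18 0.4 0 0.2 -25" --pt "9.6 -24.3 0.4 0 0.2 -33" --pt "9.6 -24.3 0.4 0 0.2 -42" --pt "9.6 -24.3 0.4 0 0.2 -50" --pt "9.6 -24.3 0.4 0 0.2 -50" --pt "9.6 -24.3 0.4 0 0.2 -50" --pt "9.6 -24.3 0.4 0 0.2 -50"

```text
clock: 51.75
eef_pos: [514.3, -149.5, 251.9]
tool_rot: [-3.135, 0.001, 0.868]
force: [0.3, -0.7, -4.2]
width: 19.1
```

```bash
python3 - <<'E'
from h import *
print(ctrl.read_state()['eef_pos']); chain(pose((538,-57,255),105.8))
E
```

```text
[ 514.31272306 -149.53544964  251.92922739]
[8.59, -4.18, -0.29, -0.39, -0.14, -56.07]
```

>>> move_arm --pt "3 -1 -0.3 0 0 -8" --pt "6 -2 -0.3 0 0 -16" --pt "8.6 -4.2 -0.3 0 0 -24" --pt "8.6 -4.2 -0.3 0 0 -32" --pt "8.6 -4.2 -0.3 0 0 -40" --pt "8.6 -4.2 -0.3 0 0 -48" --pt "8.6 -4.2 -0.3 0 0 -56" --pt "8.6 -4.2 -0.3 0 0 -56" --pt "8.6 -4.2 -0.3 0 0 -56"

```text
clock: 52.65
eef_pos: [538.1, -56.4, 255.5]
tool_rot: [-3.138, -0.006, 1.844]
force: [-0.1, 0.6, -4.4]
width: 19.1
```

```bash
python3 - <<'E'
from h import *
s=log(); print(s['clock'],s['qpos'].round(3),s['eef_pos'],np.degrees(s['tool_rot']),s['width'],s['force'])
im,c,P=snap('wrist','w14')
t=np.radians(-74.2); ux=np.array([np.cos(t),np.sin(t),0]); uy=np.array([-ux[1],ux[0],0])
cor=[np.array([516,19.7,61])+a*52.5*ux+b*29.5*uy for a,b in ((1,1),(1,-1),(-1,-1),(-1,1))]
pc=proj(c,P,cor); print(pc.round())
for q in blobs(im,(15,60,20),(40,255,255),100): print('cube',cv2.boundingRect(q),cv2.contourArea(q),rect(c,P,q,31))
x0,y0=np.maximum(pc.min(0)-60,0).astype(int); x1,y1=(pc.max(0)+60).astype(int)
cr=im[y0:y1,x0:x1]; print(x0,y0,cr.shape); cv2.imwrite('pics/w14c.png',cv2.resize(cr,None,fx=2,fy=2))
E
```

```text
52.65 [-0.31   0.495  0.55   1.798 -0.316  0.942  0.648] [538.12770623 -56.37828969 255.50363265] [-179.78084699   -0.32419255  105.62881466] 19.108903121126 [-0.08171783  0.57471409 -4.44373073]
[[346. 184.]
 [286. 184.]
 [283.  66.]
 [349.  66.]]
cube (289, 228, 57, 154) 6755.5 [ 574.2 -181.2  206.    69.3  -75.7]
cube (320, 151, 26, 27) 509.0 [542.6 -10.   25.1  24.3 -64.4]
cube (485, 149, 99, 96) 5650.0 [758.7  12.6  85.7  85.   88.3]
cube (304, 81, 46, 63) 1583.0 [522.5  36.3  60.4  42.8 -80.5]
222 6 (237, 186, 3)
```

```bash
python3 - <<'E'
from h import *
c,P=cam('wrist'); im=cv2.imread('pics/w14.png'); h=cv2.cvtColor(im,cv2.COLOR_BGR2HSV)
print('row125',[tuple(int(v) for v in h[125,x]) for x in list(range(268,300,2))])
print('row125r',[tuple(int(v) for v in h[125,x]) for x in list(range(336,366,2))])
print('col316 top',[int(h[y,316,2]) for y in range(50,84,2)],'bot',[int(h[y,300,2]) for y in range(166,206,2)])
for V in (150,165,180):
    for q in blobs(im,(0,0,V),(180,30,255),200,(225,20,400,250)): print(V,rect(c,P,q,61),cv2.boundingRect(q))
E
```

```text
row125 [(158, 7, 152), (138, 8, 152), (143, 7, 152), (150, 2, 118), (120, 6, 81), (135, 6, 83), (135, 6, 83), (120, 6, 83), (173, 9, 115), (163, 12, 194), (165, 14, 72), (158, 15, 67), (162, 14, 177), (162, 14, 178), (162, 15, 174), (164, 15, 181)]
row125r [(162, 13, 191), (162, 14, 184), (161, 15, 191), (159, 14, 188), (159, 13, 197), (150, 13, 80), (165, 16, 65), (167, 15, 154), (166, 14, 199), (135, 6, 82), (130, 9, 85), (120, 3, 85), (120, 6, 85), (135, 6, 85), (130, 9, 85)]
col316 top [84, 84, 85, 86, 85, 85, 84, 124, 194, 83, 67, 68, 67, 89, 188, 185, 185] bot [174, 174, 173, 174, 174, 176, 102, 84, 83, 108, 249, 160, 62, 94, 141, 139, 140, 139, 139, 139]
150 [474.2 -37.3 153.   68.2 -58. ] (225, 96, 87, 148)
150 [518.6  19.9 112.1  64.8 -74.6] (283, 63, 73, 126)
165 [513.  -76.5  42.2  32.6 -28.1] (282, 198, 30, 46)
165 [518.2  19.9 110.   64.3 -74.4] (283, 64, 72, 124)
180 [513.  -76.5  40.9  32.5 -28.4] (282, 199, 30, 45)
180 [518.3  19.9 110.1  64.  -74.4] (283, 64, 72, 124)
```

View pics/w14c.png

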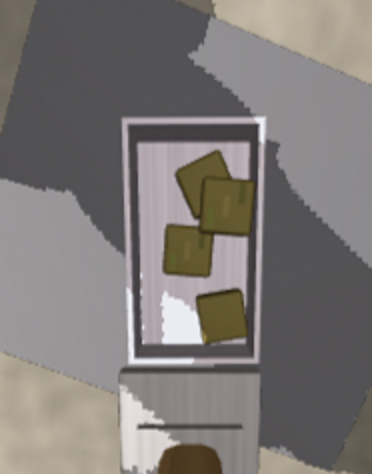

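The crop shows all 4 cubes in the tin, one (crop (228,207)) leaning on a neighbour. Tin centre (518,20), −74.4°. Tamp first over the cluster.

```bash
python3 - <<'E'
from h import *
chain(pose((514.9,31.9,165),105.6),pose((514.9,31.9,150),105.6))
E
```

```text
[9.04, 0.17, 9.1, -0.22, -0.32, 0.09]
[0.0, -0.0, 1.5, 0.0, 0.0, 0.0]
```

>>> move_arm --pt "3 0.1 0 -0.2 -0.3 0" --pt "6 0.2 0 -0.2 -0.3 0" --pt "9 0.2 2 -0.2 -0.3 0" --pt "9 0.2 5 -0.2 -0.3 0" --pt "9 0.2 7.5 -0.2 -0.3 0" --pt "9 0.2 9 -0.2 -0.3 0" --pt "9 0.2 9 -0.2 -0.3 0" --pt "9 0.2 9 -0.2 -0.3 0"

```text
clock: 53.5
eef_pos: [515.5, 32.2, 166.5]
tool_rot: [3.141, -0.0, 1.848]
force: [0.2, 0.2, -3.7]
width: 19.1
```

>>> move_arm --pt "0 0 0.4 0 0 0" --pt "0 0 0.8 0 0 0" --pt "0 0 1.2 0 0 0" --pt "0 0 1.6 0 0 0" --pt "0 0 2 0 0 0" --pt "0 0 2 0 0 0"

```text
clock: 54.1
eef_pos: [515.6, 32.2, 146.4]
tool_rot: [3.14, -0.0, 1.85]
force: [-0.3, -0.9, -3.9]
width: 19.4
```

>>> move_arm --pt "0 0 0.2 0 0 0" --pt "0 0 0.4 0 0 0" --pt "0 0 0.6 0 0 0" --pt "0 0 0.8 0 0 0" --pt "0 0 1 0 0 0" --pt "0 0 1 0 0 0"

```text
clock: 54.7
eef_pos: [516.6, 31.2, 142.0]
tool_rot: [3.136, -0.002, 1.849]
force: [-10.8, -2.4, 53.4]
width: 19.3
```

>>> move_arm --pt "0 0 0.2 0 0 0" --pt "0 0 0.4 0 0 0" --pt "0 0 0.6 0 0 0" --pt "0 0 0.6 0 0 0"

```text
clock: 55.1
eef_pos: [518.7, 28.3, 139.8]
tool_rot: [3.131, 0.001, 1.847]
force: [-16.3, -8.1, 84.8]
width: 19.4
```

Contact at foot height ≈54 mm: a cube is stacked. Back off and look again.

>>> move_arm --pt "0 0 -1.5 0 0 0" --pt "0 0 -4 0 0 0" --pt "0 0 -8 0 0 0" --pt "-3 0 -11 0 0 0" --pt "-6 0 -11.6 0 0 0" --pt "-9 0 -11.6 0 0 0" --pt "-9 0 -11.6 0 0 0" --pt "-9 0 -11.6 0 0 0"

```text
clock: 55.9
eef_pos: [539.3, -54.1, 245.6]
tool_rot: [-3.141, -0.002, 1.848]
force: [-0.5, 0.7, -4.6]
width: 19.7
```

```bash
cat > look.py <<'E'
from h import *
def look(f):
    s=log(); im,c,P=snap('wrist',f)
    print(s['clock'],s['qpos'].round(2),s['eef_pos'].round(1),np.degrees(s['tool_rot']).round(1),s['force'].round(1),s['width'].round(1))
    tin=None
    for q in blobs(im,(0,0,170),(180,30,255),200,(225,20,400,250)):
        r=rect(c,P,q,61)
        if r[2]>100 and r[2]<120: tin=r; print('tin',r)
    if tin is None: tin=[518.3,19.9,0,0,-74.4]
    t=np.radians(tin[4]); ux=np.array([np.cos(t),np.sin(t)]); uy=np.array([-ux[1],ux[0]])
    h=cv2.cvtColor(im,cv2.COLOR_BGR2HSV)
    # rectified ascii map of tin inside at z=40: cols along tin x (-52..52), rows along tin y
    print('x from -52 to 52 (tin x); # cube, . tin')
    for y in range(28,-30,-4):
        row=''
        for x in range(-52,53,3):
            u=proj(c,P,np.r_[np.array(tin[:2])+x*ux+y*uy,40])[0].round().astype(int)
            k=h[u[1],u[0]]; row+= chr(48+min(9,int(k[2])//20)) if (15<=k[0]<=40 and k[1]>60) else '.'
        print('%4d '%y+row)
    for q in blobs(im,(15,60,20),(40,255,255),100,(270,50,370,200)):
        X=cast(c,P,q[:,0,:],31)[:,:2]-tin[:2]; a=X@ux; b=X@uy
        print('blob tin-x %.0f..%.0f tin-y %.0f..%.0f area %.0f'%(a.min(),a.max(),b.min(),b.max(),cv2.contourArea(q)))
E
python3 -c "
from look import *
look('w15')"
```

```text
Traceback (most recent call last):
  File "look.py", line 4, in look
    print(s['clock'],s['qpos'].round(2),s['eef_pos'].round(1),np.degrees(s['tool_rot']).round(1),s['force'].round(1),s['width'].round(1))
                                                                                                                     ^^^^^^^^^^^^^^^^
AttributeError: 'float' object has no attribute 'round'
```

```bash
sed -i "s/s\['width'\].round(1)/round(s['width'],1)/" look.py; python3 -c "
from look import *
look('w15')"
```

```text
55.95 [-0.31  0.51  0.54  1.81 -0.32  0.91  0.65] [539.2 -53.  245.4] [-1.799e+02 -1.000e-01  1.060e+02] [-0.1  1.4 -4.6] 19.6
tin [517.3  22.8 103.2  64.1 -74.2]
x from -52 to 52 (tin x); # cube, . tin
  28 ........344454443...............2..
  24 ........444445555.........45554444.
  20 ........355555554.........45544444.
  16 ......44455555544.........35444444.
  12 ....4555455554444.........254444444
   8 .....555455544443555443...244444444
   4 .....4555322333324455554...44435...
   0 ......44444543..5555444............
  -4 ......34443.....5555544............
  -8 .......33......35544444............
 -12 ...............34444444............
 -16 ...................................
 -20 ...................................
 -24 ...................................
 -28 ...................................
blob tin-x 24..52 tin-y 2..29 area 544
blob tin-x -42..18 tin-y -15..30 area 1664
```

Cubes: D is stacked (tin x −28…−3, y 6…30) on A, with a gap beside it at tin x 0…26. Use the tamper: press lightly and draw D along tin +x so it drops into the gap.

>>> move_arm --pt "3 0 0 0 0 0" --pt "6 0 0 0 0 0" --pt "9 0 3 0 0 0" --pt "9 0 6 0 0 0" --pt "9 0 8.5 0 0 0" --pt "9 0 9.8 0 0 0" --pt "9 0 9.8 0 0 0" --pt "9 0 10.1 0 0 0" --pt "9 0 10.3 0 0 0" --pt "9 0 10.3 0 0 0"

```text
clock: 57.0
eef_pos: [516.2, 32.6, 144.4]
tool_rot: [3.139, -0.001, 1.85]
force: [-1.0, -1.3, -1.3]
width: 19.4
```

>>> move_arm --pt "0 0 0.1 0 0 0" --pt "0 0 0.2 0 0 0" --pt "-0.3 0 0.25 0 0 0" --pt "-0.6 0 0.25 0 0 0" --pt "-0.9 0 0.25 0 0 0" --pt "-1.2 0 0.25 0 0 0" --pt "-1.5 0 0.25 0 0 0" --pt "-1.8 0 0.25 0 0 0"

```text
clock: 57.8
eef_pos: [520.1, 14.6, 140.4]
tool_rot: [-3.141, -0.0, 1.85]
force: [0.8, 0.5, -2.9]
width: 19.5
```

>>> move_arm --pt "-0.3 0 0 0 0 0" --pt "-0.6 0 0 0 0 0" --pt "-0.9 0 0 0 0 0" --pt "-1.2 0 0 0 0 0" --pt "-1.2 0 0 0 0 0"

```text
clock: 58.3
eef_pos: [523.6, 3.1, 140.7]
tool_rot: [3.141, -0.0, 1.849]
force: [0.4, -0.4, -4.5]
width: 19.2
```

The cube dropped. Now press down slowly here.

>>> move_arm --pt "0 0 0.3 0 0 0" --pt "0 0 0.6 0 0 0" --pt "0 0 0.9 0 0 0" --pt "0 0 1.1 0 0 0" --pt "0 0 1.1 0 0 0"

```text
clock: 58.8
eef_pos: [528.2, -0.3, 134.8]
tool_rot: [3.131, 0.005, 1.847]
force: [-3.8, -7.3, 33.7]
width: 19.2
```

>>> move_arm --pt "0 0 0.2 0 0 0" --pt "0 0 0.4 0 0 0" --pt "0 0 0.4 0 0 0"

```text
clock: 59.1
eef_pos: [529.5, -3.2, 132.5]
tool_rot: [3.128, 0.009, 1.846]
force: [-4.8, -13.0, 44.7]
width: 19.1
```

>>> move_arm --pt "0 0 -1 0 0 0" --pt "0 0 -4 0 0 0" --pt "0 0 -8 0 0 0" --pt "-2 0 -11 0 0 0" --pt "-4 0 -11.5 0 0 0" --pt "-6 0 -11.5 0 0 0" --pt "-6 0 -11.5 0 0 0" --pt "-6 0 -11.5 0 0 0"

```text
clock: 59.9
eef_pos: [539.3, -53.3, 240.1]
tool_rot: [-3.141, -0.002, 1.85]
force: [-0.8, 0.2, -3.4]
width: 19.4
```

```bash
python3 -c "
from look import *
look('w16')"
```

```text
59.9 [-0.31  0.51  0.54  1.82 -0.33  0.9   0.66] [539.3 -53.3 240.1] [-1.799e+02 -1.000e-01  1.060e+02] [-0.8  0.2 -3.4] 19.4
x from -52 to 52 (tin x); # cube, . tin
  28 ......44555544.....................
  24 ......44445555...........344.......
  20 ......55555555...........455.......
  16 ......555555452..........355.......
  12 ...454555555452..........255.......
   8 ....54555544442.2222344..255.......
   4 ....4533333333..4445555...444......
   0 .....44555543...5555554............
  -4 ......4443......5555544............
  -8 ......33........5554444............
 -12 ................55444444...........
 -16 ...................................
 -20 ...................................
 -24 ...................................
 -28 ...................................
blob tin-x 21..32 tin-y 2..26 area 228
blob tin-x -6..18 tin-y -15..9 area 578
blob tin-x -45..-11 tin-y -9..30 area 1124
```

>>> move_arm --pt "-2.5 0 -1 0 0 0" --pt "-5 0 -2 0 0 0" --pt "-5 0 -2 0 0 0" --pt "-5 0 -2 0 0 0"

```text
clock: 60.35
eef_pos: [553.4, -101.1, 260.2]
tool_rot: [-3.141, -0.002, 1.85]
force: [0.0, 0.4, -4.6]
width: 19.3
```

```bash
sed -i 's/(225,20,400,250)/(225,0,400,300)/; s/(270,50,370,200)/(270,0,370,220)/' look.py; python3 -c "
from look import *
look('w17')"
```

```text
60.35 [-0.22  0.52  0.54  1.74 -0.32  0.97  0.73] [ 553.4 -101.1  260.2] [-1.80e+02 -1.00e-01  1.06e+02] [ 0.   0.4 -4.6] 19.3
tin [518.4  19.6 111.2  64.1 -74.3]
x from -52 to 52 (tin x); # cube, . tin
  28 .....444444442.................33..
  24 .....4334444422..........34455444..
  20 .....4444444422...........4444444..
  16 .....445555442............54444443.
  12 ....4444444442............54444443.
   8 ....4444444442..43333333..45444444.
   4 .....322222221..44445454..4444433..
   0 .....444444431..44444444...........
  -4 ......44442.....44555544...........
  -8 .......2........44444444...........
 -12 ................44444444...........
 -16 ...................................
 -20 ...................................
 -24 ...................................
 -28 ...................................
blob tin-x 133..144 tin-y -17..19 area 274
blob tin-x 22..48 tin-y 2..28 area 542
blob tin-x -7..18 tin-y -15..8 area 604
blob tin-x -45..-11 tin-y -9..30 area 1190
```

```bash
python3 - <<'E'
from h import *
chain(pose((515.3,30.7,160),105.7),pose((515.3,30.7,145),105.7))
E
```

```text
[13.6, -0.0, 10.03, -0.05, -0.17, 0.38]
[-0.0, -0.0, 1.5, 0.0, 0.0, 0.0]
```

The stacked pair is 50 mm high in a 55 mm deep tin, so it fits; press once more squarely over it and feel the height.

>>> move_arm --pt "4 0 0 0 0 0" --pt "8 0 0 0 0 0.2" --pt "12 0 0 0 0 0.4" --pt "13.6 0 3 0 0 0.4" --pt "13.6 0 7 0 0 0.4" --pt "13.6 0 9.5 0 0 0.4" --pt "13.6 0 10.5 0 0 0.4" --pt "13.6 0 11.1 0 0 0.4" --pt "13.6 0 11.5 0 0 0.4" --pt "13.6 0 11.5 0 0 0.4"

```text
clock: 61.4
eef_pos: [516.8, 28.9, 146.2]
tool_rot: [3.14, -0.001, 1.843]
force: [-0.5, -0.5, -3.2]
width: 19.4
```

>>> move_arm --pt "0 0 0.1 0 0 0" --pt "0 0 0.2 0 0 0" --pt "0 0 0.3 0 0 0" --pt "0 0 0.4 0 0 0" --pt "0 0 0.4 0 0 0"

```text
clock: 61.9
eef_pos: [516.2, 28.8, 141.7]
tool_rot: [3.141, -0.001, 1.843]
force: [0.6, 0.0, -3.5]
width: 19.3
```

>>> move_arm --pt "0 0 0.15 0 0 0" --pt "0 0 0.3 0 0 0" --pt "0 0 0.45 0 0 0" --pt "0 0 0.45 0 0 0"

```text
clock: 62.3
eef_pos: [518.0, 26.3, 138.9]
tool_rot: [3.138, 0.003, 1.841]
force: [-0.4, -4.6, 10.5]
width: 19.2
```

>>> move_arm --pt "0 0 0.15 0 0 0" --pt "0 0 0.3 0 0 0" --pt "0 0 0.3 0 0 0"

```text
clock: 62.6
eef_pos: [518.3, 25.5, 138.3]
tool_rot: [3.136, 0.002, 1.841]
force: [-5.8, -5.8, 32.8]
width: 19.6
```

>>> move_arm --pt "0 0 0.15 0 0 0" --pt "0 0 0.3 0 0 0" --pt "0 0 0.3 0 0 0"

```text
clock: 62.9
eef_pos: [519.0, 24.6, 137.7]
tool_rot: [3.134, 0.002, 1.84]
force: [-10.8, -8.8, 54.8]
width: 19.0
```

Pressed at ~55 N on the top cube (foot below the rim). Now take the tamper back to its place.

>>> move_arm --pt "0 0 -1 0 0 0" --pt "0 0 -4 0 0 0" --pt "0 0 -8 0 0 0" --pt "0 0 -12 0 0 0" --pt "0 0 -12.5 0 0 0" --pt "0 0 -12.5 0 0 0"

```text
clock: 63.5
eef_pos: [516.4, 29.3, 256.6]
tool_rot: [3.14, -0.001, 1.844]
force: [-0.2, 0.7, -5.2]
width: 19.3
```

```bash
python3 - <<'E'
from h import *
s=log(); print(s['clock'],s['qpos'].round(3),s['eef_pos'],np.degrees(s['tool_rot']),s['width'],s['force'])
chain(pose((500,-180,255),50),pose((418.5,-390,255),0),pose((418.5,-390,100),0))
im,c,P=snap('top','t18')
E
```

```text
63.5 [-0.496  0.456  0.562  1.864 -0.305  0.906  0.483] [516.37987489  29.31264169 256.60287603] [ 1.79897268e+02 -7.99429686e-02  1.05643146e+02] 19.294028355955252 [-0.18471938  0.67155867 -5.17808289]
[-19.71, -7.22, 0.12, 0.06, -0.12, 55.64]
[-21.33, 7.26, 0.0, 0.0, -0.0, 50.0]
[0.0, -0.0, 15.5, 0.0, 0.0, 0.0]
```

>>> move_arm --pt "-4 -1.5 0 0 0 8" --pt "-8 -3 0 0 0 16" --pt "-12 -4.5 0 0 0 24" --pt "-16 -6 0 0 0 32" --pt "-19.7 -7.2 0.1 0 0 40" --pt "-19.7 -7.2 0.1 0 0 48" --pt "-19.7 -7.2 0.1 0 0 55.6" --pt "-19.7 -7.2 0.1 0 0 55.6" --pt "-19.7 -7.2 0.1 0 0 55.6"

```text
clock: 64.45
eef_pos: [499.0, -179.5, 253.3]
tool_rot: [-3.138, 0.001, 0.876]
force: [-0.5, 0.6, -4.2]
width: 19.2
```

>>> move_arm --pt "-4 1.4 0 0 0 8" --pt "-8 2.8 0 0 0 16" --pt "-12 4.2 0 0 0 24" --pt "-16 5.6 0 0 0 32" --pt "-21.3 7.3 0 0 0 40" --pt "-21.3 7.3 0 0 0 50" --pt "-21.3 7.3 0 0 0 50" --pt "-21.3 7.3 0 0 0 50" --pt "-21.3 7.3 0 0 0 50"

```text
clock: 65.35
eef_pos: [420.1, -388.4, 254.2]
tool_rot: [-3.139, -0.0, 0.006]
force: [0.2, 0.2, -3.6]
width: 19.8
```

>>> move_arm --pt "0 0 4 0 0 0" --pt "0 0 8 0 0 0" --pt "0 0 11 0 0 0" --pt "0 0 13.5 0 0 0" --pt "0 0 15 0 0 0" --pt "0 0 15.8 0 0 0" --pt "0 0 16 0 0 0" --pt "0 0 16 0 0 0"

```text
clock: 66.15
eef_pos: [419.4, -390.7, 95.6]
tool_rot: [3.141, -0.001, 0.001]
force: [-0.4, -0.5, -4.1]
width: 19.2
```

```bash
python3 - <<'E'
from h import *
s=log(); print(s['clock'],s['qpos'].round(3),s['eef_pos'],np.degrees(s['tool_rot']),s['width'],s['force'])
c=eyes.calibration('top'); P=np.array(c['pose']); 
im=cv2.imread('pics/t18.png')
for q in blobs(im,(15,60,20),(40,255,255),15,(240,180,330,280)): print('top cubes',cv2.boundingRect(q),rect(c,P,q,31))
E
```

```text
66.15 [ 0.217  0.868  0.826  1.868 -0.878  0.818 -0.053] [ 419.42164764 -390.71146453   95.63968493] [ 1.79993191e+02 -6.15031313e-02  4.58939497e-02] 19.1744073832004 [-0.41607833 -0.48899875 -4.08932695]
top cubes (281, 218, 12, 13) [512.6  13.5  24.2  22.5  17.2]
top cubes (256, 210, 7, 9) [536.1  75.   19.1   9.5  29.7]
top cubes (291, 205, 13, 14) [539.5 -10.7  26.4  22.   25. ]
top cubes (244, 186, 17, 19) [580.   93.5  38.7  36.9  71.1]
top cubes (250, 180, 13, 10) [604.7  80.1  27.1  20.7  88.4]
```

>>> move_arm --pt "0 0 0.2 0 0 0" --pt "0 0 0.4 0 0 0" --pt "0 0 0.6 0 0 0" --pt "0 0 0.75 0 0 0" --pt "0 0 0.75 0 0 0"

```text
clock: 66.65
eef_pos: [419.0, -390.4, 87.5]
tool_rot: [-3.141, -0.0, 0.0]
force: [0.3, -0.2, -4.3]
width: 19.3
```

>>> move_arm --pt "0 0 0.1 0 0 0" --pt "0 0 0.2 0 0 0" --pt "0 0 0.3 0 0 0" --pt "0 0 0.3 0 0 0"

```text
clock: 67.05
eef_pos: [419.3, -390.7, 87.1]
tool_rot: [-3.141, -0.003, 0.0]
force: [-1.0, 4.2, 18.6]
width: 19.6
```

>>> move_arm --pt "0 0 -0.1 0 0 0" --pt "0 0 -0.1 0 0 0" --pt "0 0 -0.1 0 0 0" --pt "0 0 -0.1 0 0 0" --pt "0 0 -0.1 0 0 0" --pt "0 0 -3 0 0 0" --pt "0 0 -7 0 0 0" --pt "0 0 -12 0 0 0" --pt "0 0 -17 0 0 0" --pt "0 0 -17 0 0 0" --grip 1

```text
clock: 68.05
eef_pos: [420.1, -394.4, 260.8]
tool_rot: [3.134, -0.008, -0.0]
force: [-0.9, -1.2, -1.1]
width: 85.4
```

```bash
python3 - <<'E'
from h import *
s=log(); print(s['clock'],s['qpos'].round(3),s['eef_pos'],s['width'],s['force'])
im,c,P=snap('wrist','w19')
for q in blobs(im,(5,70,60),(22,255,255),150,(280,120,360,300)): print('wood',cv2.boundingRect(q),'rect@130',rect(c,P,q,130))
imt,ct,Pt=snap('top','t19')
for q in blobs(imt,(15,60,20),(40,255,255),15,(235,165,335,285)): print('top cubes',cv2.boundingRect(q),rect(ct,Pt,q,31))
for q in blobs(imt,(0,0,150),(180,30,255),100,(140,250,210,330)): print('lid bright',rect(ct,Pt,q,7))
for q in blobs(imt,(0,0,0),(180,255,60),20,(140,250,210,330)): print('lid dark',rect(ct,Pt,q,47),cv2.boundingRect(q))
chain(pose((500,-180,250),50),pose((538,-57,265),105.7))
E
```

```text
68.05 [ 0.111  0.683  1.025  1.72  -0.65   1.106 -0.233] [ 420.14966178 -394.37023579  260.84423695] 85.40135088130219 [-0.93071873 -1.15954929 -1.1281936 ]
wood (299, 174, 23, 45) rect@130 [ 4.468e+02 -3.899e+02  3.590e+01  1.800e+01 -1.000e-01]
lid bright [373.6 273.8 130.   83.5  21.6]
lid dark [373.5 267.   51.   17.7  21.2] (162, 279, 15, 22)
[8.08, -21.07, 0.56, 0.06, -0.11, -49.98]
[11.86, -5.0, -1.5, 0.0, 0.0, -55.7]
```

>>> move_arm --pt "3 -6 0 0 0 -8" --pt "6 -12 0.3 0 0 -16" --pt "8.1 -17 0.6 0 0 -24" --pt "8.1 -21.1 0.6 0 0 -32" --pt "8.1 -21.1 0.6 0 0 -40" --pt "8.1 -21.1 0.6 0 0 -50" --pt "8.1 -21.1 0.6 0 0 -50" --pt "8.1 -21.1 0.6 0 0 -50"

```text
clock: 68.95
eef_pos: [499.2, -179.7, 247.8]
tool_rot: [-3.14, 0.0, 0.869]
force: [-0.0, -0.5, 0.6]
width: 85.6
```

>>> move_arm --pt "4 -2 -1 0 0 -8" --pt "8 -4 -1.5 0 0 -16" --pt "11.9 -5 -1.5 0 0 -24" --pt "11.9 -5 -1.5 0 0 -32" --pt "11.9 -5 -1.5 0 0 -40" --pt "11.9 -5 -1.5 0 0 -48" --pt "11.9 -5 -1.5 0 0 -55.7" --pt "11.9 -5 -1.5 0 0 -55.7" --pt "11.9 -5 -1.5 0 0 -55.7"

```text
clock: 69.85
eef_pos: [537.8, -57.2, 263.3]
tool_rot: [-3.141, -0.001, 1.838]
force: [0.9, 0.1, 0.1]
width: 85.4
```

```bash
python3 -c "
from look import *
look('w20')
chain(pose((450,150,255),150),pose((373.5,268,255),201.2))
im,c,P=snap('scene','s20')
import numpy as np
for q in blobs(im,(15,60,20),(40,255,255),15,(250,200,430,350)): print(cv2.boundingRect(q))
"
```

```text
69.85 [-0.33  0.49  0.58  1.79 -0.32  0.96  0.65] [537.8 -57.2 263.3] [-180.    -0.   105.3] [0.9 0.1 0.1] 85.4
x from -52 to 52 (tin x); # cube, . tin
  28 .......243433333...............33..
  24 .......233233333.........34444443..
  20 .......243333333.........34444444..
  16 ......3243444333.........24444444..
  12 ...3444244433333.........244444443.
   8 ...24442444333333222222..244444447.
   4 ....34411111111.43344443..44433....
   0 .....44444443...44444443...........
  -4 ......44442.....44444443...........
  -8 ......32........44444443...........
 -12 ................44444443...........
 -16 ...................................
 -20 ...................................
 -24 ...................................
 -28 ...................................
blob tin-x 22..49 tin-y 2..28 area 490
blob tin-x -45..17 tin-y -15..31 area 1571
[22.29, -2.98, 0.85, -0.01, -0.05, -44.61]
[12.53, 6.39, 0.0, -0.0, 0.0, -51.2]
(331, 274, 14, 6)
(349, 266, 15, 9)
```

All four cubes below the rim; tin unmoved. On to the lid.

>>> move_arm --pt "5 -0.7 0.5 0 0 -8" --pt "10 -1.4 0.8 0 0 -16" --pt "15 -2 0.8 0 0 -24" --pt "20 -2.7 0.8 0 0 -32" --pt "22.3 -3 0.8 0 0 -40" --pt "22.3 -3 0.8 0 0 -44.6" --pt "22.3 -3 0.8 0 0 -44.6" --pt "22.3 -3 0.8 0 0 -44.6"

```text
clock: 70.75
eef_pos: [449.1, 149.7, 255.8]
tool_rot: [3.141, 0.0, 2.619]
force: [-0.1, 0.0, 0.1]
width: 85.0
```

>>> move_arm --pt "4 2 0 0 0 -8" --pt "8 4 0 0 0 -16" --pt "12.5 6.4 0 0 0 -24" --pt "12.5 6.4 0 0 0 -32" --pt "12.5 6.4 0 0 0 -40" --pt "12.5 6.4 0 0 0 -51" --pt "12.5 6.4 0 0 0 -51" --pt "12.5 6.4 0 0 0 -51" --pt "12.5 6.4 0 0 0 -51"

```text
clock: 71.65
eef_pos: [372.5, 267.3, 255.9]
tool_rot: [3.141, 0.0, -2.774]
force: [-0.3, -0.1, -0.2]
width: 85.2
```

```bash
python3 - <<'E'
from ik import *
s=log(); q=s['qpos']; print(s['clock'],q.round(3),s['eef_pos'],np.degrees(s['tool_rot']),s['width'])
im,c,P=snap('wrist','w21'); print(cast(c,P,[(320,240)],7))
for q1 in blobs(im,(0,0,0),(180,255,70),150,(230,30,410,290)): print('grip',rect(c,P,q1,47.5),cv2.boundingRect(q1))
for q1 in blobs(im,(0,0,165),(180,30,255),800,(200,0,450,300)): print('plate',rect(c,P,q1,7.5),cv2.boundingRect(q1))
Ps=[pose((373.5,268,12),201.2),pose((373.5,268,200),201.2),pose((450,150,200),150),pose((518,20,200),105.7),pose((518,20,70),105.7)]
for T in Ps: q,e=ik(T,q); print(q.round(2),e.round(3))
E
```

```text
71.65 [-0.768  0.325  0.112  1.999 -0.049  0.819  1.31 ] [372.53018647 267.25910322 255.86328242] [ 1.79975455e+02  2.08314129e-02 -1.58944518e+02] 85.2494629685415
[[418.73509343 289.53785417   7.        ]]
grip [467.5 254.1 102.9  24.4 -69. ] (230, 269, 92, 21)
grip [373.9 272.9  57.8  12.9  21.1] (315, 181, 13, 55)
plate [375.8 273.8 121.5  77.4  21.5] (286, 149, 70, 104)
[-0.56  0.77 -0.18  2.19  0.6   0.23  0.66] 0.0
[-0.37  0.43 -0.43  2.06  0.27  0.71  0.96] 0.0
[-0.26  0.43 -0.17  2.02  0.11  0.7   0.55] 0.0
[-0.13  0.48  0.05  1.92 -0.03  0.74  0.22] 0.0
[-0.11  0.69  0.03  2.02 -0.04  0.43  0.22] 0.0
```

>>> move_arm --pt "-0.4 0.5 4 0 0 0" --pt "-0.4 0.5 9 0 0 0" --pt "-0.4 0.5 13 0 0 0" --pt "-0.4 0.5 17 0 0 0" --pt "-0.4 0.5 20 0 0 0" --pt "-0.4 0.5 22 0 0 0" --pt "-0.4 0.5 23.2 0 0 0" --pt "-0.4 0.5 23.5 0 0 0" --pt "-0.4 0.5 23.5 0 0 0" --pt "-0.4 0.5 23.5 0 0 0"

```text
clock: 72.7
eef_pos: [374.1, 274.1, 20.5]
tool_rot: [-3.141, 0.0, -2.771]
force: [0.1, 0.3, -0.6]
width: 85.2
```

>>> move_arm --pt "0 0 0 0 0 0" --pt "0 0 0 0 0 0" --pt "0 0 0 0 0 0" --pt "0 0 0 0 0 0" --pt "0 0 0 0 0 0" --pt "0 0 0 0 0 0" --pt "0 0 0 0 0 0" --pt "0 0 0 0 0 0" --pt "0 0 0 0 0 0" --grip -1

```text
clock: 73.6
eef_pos: [374.1, 274.2, 21.2]
tool_rot: [3.141, 0.001, -2.77]
force: [-0.7, 0.1, 5.5]
width: 13.0
```

>>> move_arm --pt "0 0 -1 0 0 0" --pt "0 0 -4 0 0 0" --pt "0 0 -8 0 0 0" --pt "0 0 -12 0 0 0" --pt "0 0 -16 0 0 0" --pt "0 0 -18 0 0 0" --pt "0 0 -18 0 0 0"

```text
clock: 74.3
eef_pos: [375.2, 275.1, 203.8]
tool_rot: [3.138, 0.006, -2.769]
force: [0.5, -0.1, -1.4]
width: 12.8
```

```bash
python3 - <<'E'
from ik import *
s=log(); q=s['qpos']; print(s['clock'],q.round(3),s['eef_pos'],np.degrees(s['tool_rot']),s['width'],s['force'])
im,c,P=snap('wrist','w22'); Pt=np.array(c['tool_from_camera'])
# lid plate in the tool frame: plate top plane ~ tool z = +11
for q1 in blobs(im,(0,0,140),(180,30,255),800,(150,0,500,330)): print('plate tool',rect(c,Pt,q1,11),cv2.boundingRect(q1))
chain(pose((450,150,200),150),pose((518,20,200),105.7))
E
```

```text
74.3 [-1.051  0.447  0.503  2.061 -0.331  0.703  1.608] [375.15294046 275.14988426 203.82650866] [ 179.82054095    0.33921018 -158.67844359] 12.81846571123874 [ 0.48493625 -0.06283762 -1.38049034]
plate tool [18.7 -0.1 80.4 75.2 -0. ] (233, 171, 169, 159)
[-2.54, -14.37, 0.19, 0.18, 0.09, 51.34]
[-12.39, -7.86, -0.0, -0.0, -0.0, 44.3]
```

Lid is held squarely (centre 1.5 mm behind the TCP along tool x). Carry it over the tin.

>>> move_arm --pt "-0.5 -2.5 0 0 0 7" --pt "-1 -5 0 0 0 14" --pt "-1.5 -8 0 0 0 22" --pt "-2 -11 0.1 0 0 30" --pt "-2.5 -14.4 0.2 0.2 0.1 38" --pt "-2.5 -14.4 0.2 0.2 0.1 46" --pt "-2.5 -14.4 0.2 0.2 0.1 51.3" --pt "-2.5 -14.4 0.2 0.2 0.1 51.3" --pt "-2.5 -14.4 0.2 0.2 0.1 51.3"

```text
clock: 75.25
eef_pos: [448.6, 148.9, 197.8]
tool_rot: [-3.136, -0.002, 2.621]
force: [0.4, -0.4, -1.5]
width: 12.9
```

>>> move_arm --pt "-3 -2 0 0 0 8" --pt "-6 -4 0 0 0 16" --pt "-9 -6 0 0 0 24" --pt "-12.4 -7.9 0 0 0 32" --pt "-12.4 -7.9 0 0 0 40" --pt "-12.4 -7.9 0 0 0 44.3" --pt "-12.4 -7.9 0 0 0 44.3" --pt "-12.4 -7.9 0 0 0 44.3" --pt "-12.4 -7.9 0 0 0 44.3"

```text
clock: 76.15
eef_pos: [517.2, 19.1, 198.9]
tool_rot: [-3.139, 0.001, 1.848]
force: [0.1, 0.4, -1.5]
width: 12.9
```

```bash
python3 - <<'E'
from h import *
s=log(); print(s['clock'],s['qpos'].round(3),s['eef_pos'],np.degrees(s['tool_rot']),s['width'],s['force'])
chain(pose((518,21,95),105.7))
E
```

```text
76.15 [-0.675  0.658  0.932  1.934 -0.674  0.9    0.881] [517.1799903   19.08455187 198.88533218] [-1.79847746e+02  7.72259523e-02  1.05860139e+02] 12.870020795507346 [ 0.12732318  0.44793845 -1.49914409]
[0.18, 0.16, 10.39, -0.15, 0.08, 0.16]
```

>>> move_arm --pt "0.2 0.1 3 0 0 0.2" --pt "0.2 0.1 6 0 0 0.2" --pt "0.2 0.1 8.5 0 0 0.2" --pt "0.2 0.1 9.8 0 0 0.2" --pt "0.2 0.1 10.4 0 0 0.2" --pt "0.2 0.1 10.4 0 0 0.2" --pt "0.2 0.1 10.4 0 0 0.2" --pt "0.2 0.1 10.4 0 0 0.2"

```text
clock: 76.95
eef_pos: [518.4, 20.4, 96.0]
tool_rot: [-3.141, 0.002, 1.842]
force: [-0.1, 0.0, -1.7]
width: 12.6
```

```bash
python3 - <<'E'
from h import *
s=log(); print(s['clock'],s['qpos'].round(3),s['eef_pos'],np.degrees(s['tool_rot']),s['width'],s['force'])
chain(pose((518,21,82),105.7))
E
```

```text
76.95 [-0.57   0.788  0.763  2.014 -0.863  0.698  1.025] [518.42853272  20.44819221  96.02838663] [-1.79972728e+02  1.33364368e-01  1.05517076e+02] 12.605384621992883 [-0.05347892  0.04988198 -1.67865416]
[0.07, -0.03, 1.4, -0.03, 0.13, -0.18]
```

Well placed. Lower in small steps, watching the force.

>>> move_arm --pt "0 0 0.4 0 0 0" --pt "0 0 0.8 0 0 0" --pt "0 0 1.2 0 0 0" --pt "0 0 1.5 0 0 0" --pt "0 0 1.5 0 0 0"

```text
clock: 77.45
eef_pos: [517.2, 20.5, 79.5]
tool_rot: [-3.138, 0.002, 1.841]
force: [-0.4, -0.2, -1.7]
width: 12.9
```

>>> move_arm --pt "0 0 0.15 0 0 0" --pt "0 0 0.3 0 0 0" --pt "0 0 0.35 0 0 0" --pt "0 0 0.35 0 0 0"

```text
clock: 77.85
eef_pos: [517.7, 20.3, 77.3]
tool_rot: [-3.14, 0.001, 1.841]
force: [-2.4, 0.3, 6.6]
width: 13.0
```

Contact at 77.3 mm, exactly the seated height. Release and retreat.

>>> move_arm --pt "0 0 0 0 0 0" --pt "0 0 0 0 0 0" --pt "0 0 0 0 0 0" --pt "0 0 0 0 0 0" --pt "0 0 0 0 0 0" --pt "0 0 -2 0 0 0" --pt "0 0 -6 0 0 0" --pt "0 0 -11 0 0 0" --pt "0 0 -16 0 0 0" --pt "0 0 -20 0 0 0" --pt "0 0 -20 0 0 0" --grip 1

```text
clock: 78.95
eef_pos: [521.0, 19.8, 281.6]
tool_rot: [3.135, 0.004, 1.841]
force: [0.7, -0.4, -0.4]
width: 85.4
```

```bash
python3 - <<'E'
from h import *
s=log(); print(s['clock'],s['qpos'].round(3),s['eef_pos'],s['width'],s['force'])
im,c,P=snap('wrist','w23')
for q in blobs(im,(0,0,150),(180,30,255),800,(200,0,450,300)): print('lid@63.5',rect(c,P,q,63.5),cv2.boundingRect(q))
for q in blobs(im,(0,0,0),(180,255,70),150,(230,30,410,290)): print('grip@103',rect(c,P,q,103.5))
for n in ('scene',):
    im,c,P=snap(n,'s23')
    for q in blobs(im,(15,60,20),(40,255,255),15): print(n,'greenish',cv2.boundingRect(q),cv2.contourArea(q))
E
```

```text
78.95 [-0.749  0.567  1.039  1.832 -0.559  1.061  0.774] [520.97730745  19.83850089 281.58155048] 85.35927257105334 [ 0.65349556 -0.38986813 -0.44043393]
lid@63.5 [518.1  18.6 122.2  76.6 -74.4] (274, 145, 75, 113)
grip@103 [588.5  23.1  39.3  14.4  12.4]
grip@103 [517.   22.3  56.8  12.6 -74.4]
grip@103 [528.9 169.6  64.5  23.8  15.6]
scene greenish (329, 360, 67, 67) 3465.0
scene greenish (103, 220, 25, 57) 653.5
```

```bash
python3 - <<'E'
from h import *
a=cv2.imread('pics/scene0.png'); b=cv2.imread('pics/s23.png')
for n,(x0,y0,x1,y1) in dict(reagent=(425,310,480,410),jar=(255,355,305,420),filters=(325,360,398,430),beaker=(215,205,255,262),tray=(160,265,225,365),tamper=(100,210,145,285),bluetray=(140,180,235,220)).items():
    d=cv2.absdiff(a[y0:y1,x0:x1],b[y0:y1,x0:x1]).max(2); print(n,'changed frac',round((d>40).mean(),3))
im,c,P=snap('top','t24')
for nm,lo,hi,box,z in [('handle',(0,0,0),(180,255,50),(385,195,415,255),39),('tray',(0,0,150),(180,30,255),(370,150,425,215),3),('jar',(100,120,50),(125,255,255),(320,95,355,135),70),('filters',(5,90,100),(25,255,255),(260,95,310,145),35),('wood',(5,90,60),(22,255,255),(440,220,520,310),130)]:
    for q in blobs(im,lo,hi,40,box): print(nm,rect(c,P,q,z))
print(cv2.absdiff(cv2.imread('pics/top0.png'),im)[150:220,370:425].max(2).mean(), 'reach of cubes on tray:',len(blobs(im,(15,90,40),(40,255,255),40,(375,155,420,210))))
E
```

```text
reagent changed frac 0.019
jar changed frac 0.0
filters changed frac 0.0
beaker changed frac 0.0
tray changed frac 0.255
tamper changed frac 0.141
bluetray changed frac 0.0
handle [ 5.073e+02 -2.402e+02  8.480e+01  1.480e+01 -2.000e-01]
tray [ 608.2 -242.8  118.4   69.     1.3]
jar [ 742.8 -101.4   52.6   46.2   -1.6]
filters [751.6  -7.6  85.2  43.2  -1.6]
wood [ 434.  -372.1   50.9   23.7  -82.1]
29.276883116883116 reach of cubes on tray: 0
```

```bash
python3 - <<'E'
from h import *
import numpy as np
def tri(us,ut):
    A=[];b=[]
    M=np.zeros((3,3));v=np.zeros(3)
    for n,u in (('scene',us),('top',ut)):
        c,P=cam(n); o=P[:3,3]; d=cast(c,P,[u],0)[0]-o; d/=np.linalg.norm(d); Q=np.eye(3)-np.outer(d,d); M+=Q; v+=Q@o
    return np.linalg.solve(M,v).round(1)
for f,g in (('scene0','top0'),('s23','t24')):
    s=cv2.imread(f'pics/{f}.png'); t=cv2.imread(f'pics/{g}.png')
    ws=max(blobs(s,(5,70,50),(25,255,255),100,(80,190,160,300)),key=cv2.contourArea)[:,0]
    wt=max(blobs(t,(5,70,50),(25,255,255),30,(440,220,520,310)),key=cv2.contourArea)[:,0]
    st=ws[ws[:,1]<ws[:,1].min()+6].mean(0); sb=ws[ws[:,1]>ws[:,1].max()-3].mean(0)
    tt=wt[wt[:,0]>wt[:,0].max()-8].mean(0); tb=wt[wt[:,0]<wt[:,0].min()+3].mean(0)
    print(f,'scene',st,sb,'top',tt,tb,'tip',tri(st,tt),'base',tri(sb,tb))
    for q in blobs(s,(0,0,140),(180,35,255),60,(95,245,160,295)): print('  foot scene',rect(*cam('scene'),q,12),cv2.boundingRect(q))
    for q in blobs(t,(0,0,165),(180,30,255),20,(445,235,495,290)): print('  foot top',rect(*cam('top'),q,12),cv2.boundingRect(q))
E
```

```text
scene0 scene [112.22222222 216.72222222] [124.09090909 268.45454545] top [488.625 258.375] [466.58333333 261.66666667] tip [ 417.6 -391.4  128.2] base [ 420.7 -390.9   10.3]
  foot top [ 402.4 -390.9   42.6   35.2  -87.7] (460, 262, 20, 17)
s23 scene [109.68421053 222.57894737] [121.6 275. ] top [488.26086957 249.04347826] [466.1 253.5] tip [ 436.1 -391.9  127.8] base [ 439.2 -391.7    9.1]
  foot top [ 422.6 -390.2   44.1   38.1   88.5] (458, 252, 21, 18)
  foot top [ 465.  -403.9   13.6   11.3   88.5] (470, 239, 7, 6)
```

Tamper is upright (tip directly above base, 18 mm aside from before). Hand in.

```bash
python3 -c "
from cell import ctrl
print(ctrl.finish_job(), ctrl.read_state()['clock'])"
```

```text
the job is handed in; nothing more can be done
the job is handed in; nothing more can be done
```

I did the whole job in the order asked and handed it in at about 79 s of the 210 s. No verdict was reported.

I stood the tin on end with one grasp, then turned it mouth up with a second and set it on the mat. I poured the four feed cubes from the tray and put the tray back empty. Then I tamped the cubes, stood the tamper back on its foot and put the lid on.

**Last checks:**
- **Tin:** its centre is at about (518, 20), within a few mm of the middle of the mat, mouth up.
- **Lid:** its plate reads 122 × 77 mm at the seated height, within about 1 mm of the tin and at the same angle. It touched down at 77.3 mm against an expected 77.
- **Cubes:** all four were seen in the tin before the lid went on, and no camera view shows one outside. None needed adding by hand.
- **Tray and other ware:** the tray is flat and empty, about 4 mm from where it started. The jar, filters, beaker, reagent bottle and blue tray look unmoved.

**What did not go cleanly:**
- **Cubes not in one layer:** one cube stayed on top of another. The tamper's last press met it at about 51–52 mm above the bench, and the rim is at 61 mm. None stands above the rim, but the cubes are not one flat layer. Trying to drag that cube down with the tamper did not work.
- **Tamping force:** the first press went up to about 85 N at the wrist, under the 120 N limit.
- **Tamper position:** it stands upright but about 18 mm from where it started. It shifted as I released it or soon after, perhaps from the knock the task warned of.

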